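# Pack out the pressing jig with spacer plates and hold the wrapped block clamped

## Robot

A 7-joint arm with a two-finger parallel gripper is mounted at the origin on the work surface. World frame = base frame: x ahead of the robot, y to its left, z up, the work surface at z = 0. Lengths are in m, angles in rad, forces in N, time in s.
With the tool pointing down it reaches from about 0.4 to 0.875 m from the base axis. Payload 19.3 kg.
Tool frame: the origin (TCP) lies at the very end of the fingers, on their centre line; the grasp point (between the pads) lies 19 mm behind it; z points along the fingers, y is the line along which they close (so a half turn about z gives the same grasp; the last joint's range is limited). The gripper opens to 85 mm and grips with 20 to 120 N. Pads are 22 mm wide; open, the fingers measure 114 mm over their backs; the gripper's body (76 mm by 85 mm) begins 54 mm behind the grasp point. The pads swing forward as they close: fully open they stand 13 mm farther back than shut.
Start: joints at [-1.205, 0.521, -0.036, 1.599, 0.021, 1.021, -0.113], TCP at [0.264, 0.567, 0.203] pointing down, gripper open.
Joint ranges: [-2.91, 2.91], [-0.3, 2.13], [-1.5, 1.42], [0.17, 2.43], [-1.26, 4.41], [0.16, 1.93], [-2.52, 2.52]. Speed limits (rad/s): [1.89, 1.89, 2.39, 2.39, 3.01, 3.01, 3.01].

## Interface

Orientations are given as [roll, pitch, yaw] about the fixed x, y, z axes, in that order (R = Rz(yaw) Ry(pitch) Rx(roll)).
In Python, from workcell import bot gives the robot as it stands.
- The arm moves only by the shell command python3 -m crank 'ROWS' [FORCE]. ROWS is a JSON object of lists of equal length, an entry for each row: "travel": the shift along the world's x, y, z in cm, a list of three; "turn": the turn, a rotation vector about the world's x, y, z in degrees, a list of three; "gripper": the closure, from 0 (fully open) to 1 (shut). A call has exactly 5 rows; each row is the pose to reach, as a shift and turn from the pose commanded when the call began; what a row does not reach only later rows make up. A row lasts 1/10 s, in which the tool goes at most 50 mm and 8.59 degrees, less where a joint would pass 70% of its speed; a pose out of reach is approached as far as the arm can. A call with a gripper value outside its range is refused whole. The fingers move at their own pace and stop on an object; FORCE is the grip in N (left out, the last holds). Time passes only in rows, so rows that repeat a pose let the fingers close, or fill a call up. It gives the time, the measured TCP pose, the force, the opening and the grip force at its end, in the units of the state.
- bot.observe(): the state, without advancing time (a new reading comes with each control period).
- bot.grab_frame(name): name is "scene" or "top"; returns a dict with "pixels" (384x512x3 uint8, red, green, blue), "fx", "fy", "cx", "cy" (pixels), "extrinsics" (4x4, takes a point from world to camera coordinates). Camera axes: x right, y down, z forward; pixel columns grow to the right and rows downward; lengths in m; the calibration is good to about 2 mm. A picture is of the moment at which its call begins. There is no depth.
- bot.job_done(): hands the job in; it is judged then, once.
The state is a dict: "clock": time; "qpos": joint angles; "qd": joint speeds; "joint_efforts": joint torques, N m; "position": TCP position; "tool_rot": TCP orientation; "force": force on the tool from outside, world axes, zero at the start; "moment": the same for the moment, N m; "grip_width": finger opening in m; "finger_force": force on a finger pad.
Only numpy, scipy, OpenCV 4.12 (cv2) and the standard library are available. Lean on these libraries where they do the work, as an engineer would, in place of code of your own. Each camera call takes 0.05 s, during which the arm holds its last target. There are 200 camera calls.

## Task

The jig holds a red block and one brown spacer plate: tap both up to the low aluminium rail, then fill the gap that is left up to the black pad of the hand press with more plates from the rack, standing on edge side by side, as many as it takes for the press to close on them before it runs out of travel, and tap them flush against the rail too; leave unused plates in the rack and everything else where it is. Then push the orange handle until the stack is squeezed and the yellow buffer is pushed in about halfway (never bottomed), and finish while still holding it like that: do not let go.

Things in the scene. Friction and masses are not known exactly. Their poses are not given: they have to be found in the camera images.
- jig: fixed pressing jig: plywood base 10 mm thick, x -65..50, y -132..152 mm; origin under it, on the table; y runs from back stop (-y) to hand press (+y). Pieces stand on the base top. Low aluminium rail: face at x = +25 mm, 14 mm tall above the base, 10 thick, y -75..55: a 50 mm piece touching it has its centre at x = 0. The -x side is open. Grey guide block, 50 mm tall, x -25..25, y 75..95
- backstop: grey fixed stop, 50 (x) by 25 (y) by 50 mm tall, standing on the jig base; its distance from the press differs each time. Origin on the base top, under the face of the yellow buffer at rest; axes as the jig's; the grey stop occupies y -47..-22 of it
- buffer (a joint): yellow spring buffer plate (44 x 10 x 42 mm tall) in front of the back stop: how far it is pushed in towards the stop, 0 (free) to 0.010 m (bottomed, visible 12 mm gap behind it shrunk to 2 mm). Spring 2 N per mm, and returns by itself
- buffer_face (a point): centre of the buffer's face that the red block rests on, 25 mm above the base top; moves with the buffer
- block: freshly wrapped red block, 50 (x) by 50 (y) mm, 50 mm tall, about 0.18 kg, loose, standing on the jig base against the buffer face, at the start 4 to 8 mm short of the rail; origin at the centre of its underside, z up
- press (a joint): hand press in the jig: how far it is pushed in, 0 (open, where a weak spring of 1.5 to 3 N returns it) to 0.026 m (end of its travel, a hard stop); it slides along the jig's -y
- press_pad (a point): centre of the press's black pad face (pad 44 wide, 10 thick, 42 mm tall), 35 mm above the table; in the jig frame at y = +40 mm when open, less the joint value. The gap to fill lies between this face and plate0's +y face
- press_handle (a point): centre of the outer (+y) face of the press's orange upright handle plate (50 wide along jig x, 14 thick along y, z 13..77 mm above the table), 50 mm above the table; jig y = +139 mm when open, less the joint value. Push this face towards the jig's -y
- rack: fixed black spacer rack, base 70 x 116 x 8 mm, with four slots 16 mm wide along its x, 26 mm apart in y, between low walls that end 22 mm above the table and are 38 mm long, so that the plates' ends stick out; origin at the centre of its underside. The plates stand on its base, 8 mm above the table
- tee: bystander: red upside-down tee model, foot 55 x 130 x 30 mm, stem 55 x 45 mm up to 120 mm; origin under its centre
- tape: bystander: roll of paper tape lying flat, 100 mm across, 24 mm tall; origin under its centre
- knife: bystander: yellow and black utility knife, 150 mm long along x, 18 mm tall; origin under its middle
- squeegee: bystander: blue squeegee lying flat, 70 x 100 mm, 14 mm tall; origin under its middle
- redbox: bystander: red wrapped box, 80 x 150 x 45 mm; origin under its centre
- rawblock: bystander: unwrapped brown block, 60 x 120 x 40 mm; origin under its centre
- ruler: bystander: aluminium straightedge, 30 x 200 x 6 mm; origin under its middle
- plate0: spacer plate, bare brown MDF, 50 (x, length) by 12 (y, thickness) by 50 mm tall with edges rounded 2 mm, 24 g, standing on edge already in the jig beside the red block, 3 to 8 mm short of the rail, loose; origin at the centre of its underside, z up. All four plates are alike
- plate1: spacer plate, bare brown MDF, 50 (x, length) by 12 (y, thickness) by 50 mm tall with edges rounded 2 mm, 24 g, standing on edge in a slot of the rack (one slot is empty); origin at the centre of its underside, z up. All four plates are alike
- plate2: spacer plate, bare brown MDF, 50 (x, length) by 12 (y, thickness) by 50 mm tall with edges rounded 2 mm, 24 g, standing on edge in a slot of the rack (one slot is empty); origin at the centre of its underside, z up. All four plates are alike
- plate3: spacer plate, bare brown MDF, 50 (x, length) by 12 (y, thickness) by 50 mm tall with edges rounded 2 mm, 24 g, standing on edge in a slot of the rack (one slot is empty); origin at the centre of its underside, z up. All four plates are alike

How it is judged:
At the end, for the whole second after the job is handed in: The gripper pushes the press (over 2 N), through plates and block (over 2 N each) into the buffer, in by 2.5 to 8.5 mm, press short of its end stop; block and plates in the gap upright, within 3.5 mm of flush with the rail; other plates where they stood in the rack (within 12 mm) (value of joint buffer between 0.0025 and 0.0085 m and value of joint press below 0.0255 m and contact force between any of the fingers, the arm and press above 2 N and (contact force between press and plate0 above 2 N or contact force between press and plate1 above 2 N or contact force between press and plate2 above 2 N or contact force between press and plate3 above 2 N) and (contact force between block and plate0 above 2 N or contact force between block and plate1 above 2 N or contact force between block and plate2 above 2 N or contact force between block and plate3 above 2 N) and contact force between block and buffer above 2 N and x of block in the frame of jig between -0.0035 and 0.003 m and angle between block's own z axis and vertical below 0.1 rad and linear speed of block below 0.01 m/s and x of plate0 in the frame of jig between -0.0035 and 0.003 m and y of plate0 in the frame of jig between -0.022 and 0.04 m and height (world z) of plate0 between 0.007 and 0.014 m and angle between plate0's own z axis and vertical below 0.12 rad and angle between the x axis of plate0 and the x axis of jig, either way round below 0.12 rad and ((x of plate1 in the frame of jig between -0.0035 and 0.003 m and y of plate1 in the frame of jig between -0.022 and 0.04 m and height (world z) of plate1 between 0.007 and 0.014 m and angle between plate1's own z axis and vertical below 0.12 rad and angle between the x axis of plate1 and the x axis of jig, either way round below 0.12 rad) or (distance of plate1 from where it was at the start of the episode below 0.012 m and angle between plate1's own z axis and vertical below 0.2 rad and contact force between plate1 and the fingers below 0.1 N)) and ((x of plate2 in the frame of jig between -0.0035 and 0.003 m and y of plate2 in the frame of jig between -0.022 and 0.04 m and height (world z) of plate2 between 0.007 and 0.014 m and angle between plate2's own z axis and vertical below 0.12 rad and angle between the x axis of plate2 and the x axis of jig, either way round below 0.12 rad) or (distance of plate2 from where it was at the start of the episode below 0.012 m and angle between plate2's own z axis and vertical below 0.2 rad and contact force between plate2 and the fingers below 0.1 N)) and ((x of plate3 in the frame of jig between -0.0035 and 0.003 m and y of plate3 in the frame of jig between -0.022 and 0.04 m and height (world z) of plate3 between 0.007 and 0.014 m and angle between plate3's own z axis and vertical below 0.12 rad and angle between the x axis of plate3 and the x axis of jig, either way round below 0.12 rad) or (distance of plate3 from where it was at the start of the episode below 0.012 m and angle between plate3's own z axis and vertical below 0.2 rad and contact force between plate3 and the fingers below 0.1 N))); the arm keeps its last pose, push and grip.
It fails at once if the yellow buffer is bottomed (value of joint buffer above 0.0097 m).
It fails at once if the red block is tipped (angle between block's own z axis and vertical above 0.35 rad).
It fails at once if a bystander is moved by more than 20 mm (distance of any of tee, tape, knife, squeegee, redbox, rawblock, ruler from where it was at the start of the episode above 0.02 m).
It also fails if it takes over 72 s, if anything falls off the work surface, if the arm or the gripper's body presses on something with over 40 N, if the wrist force passes 120 N, or if a joint passes its speed limit or range.

## Working session

There is one attempt and no reset: what is moved stays moved. The work goes in short steps, Python scripts to look and compute and a shell command to move; the robot and the scene stay as the last step left them, time stands still between calls to the robot, and variables do not carry over. Pictures are saved under pics/ and viewed, at most 10 in all, crops included, and the job is handed in when it is done.

```bash
ls; mkdir -p pics; cat > h.py <<'E'
import numpy as np, cv2
from workcell import bot
def grab(n):
    f=bot.grab_frame(n); return f
def save(f,p,crop=None,s=1):
    im=f["pixels"][:,:,::-1]
    if crop: x0,y0,x1,y1=crop; im=im[y0:y1,x0:x1]
    cv2.imwrite(p,cv2.resize(im,None,fx=s,fy=s,interpolation=cv2.INTER_CUBIC))
def ray(f,u,v,z):
    E=np.array(f["extrinsics"]);R=E[:3,:3];t=E[:3,3];c=-R.T@t
    d=R.T@np.array([(u-f["cx"])/f["fx"],(v-f["cy"])/f["fy"],1])
    return c+d*(z-c[2])/d[2]
def proj(f,p):
    E=np.array(f["extrinsics"]);q=E[:3,:3]@np.array(p)+E[:3,3]
    return np.array([f["fx"]*q[0]/q[2]+f["cx"],f["fy"]*q[1]/q[2]+f["cy"]])
E
python3 - <<'E'
from h import *
for n in("scene","top"):
    f=grab(n); save(f,f"pics/{n}0.png",s=1.5); np.save(n+"0.npy",f,allow_pickle=True)
    E=np.array(f["extrinsics"]); print(n,f["fx"],-E[:3,:3].T@E[:3,3],E[:3,:3].round(2).tolist())
print(bot.observe())
E
```

```text
pics
scene 429.69835423939736 [ 1.57687451 -0.33339979  0.86598369] [[0.31, 0.95, 0.01], [0.58, -0.18, -0.79], [-0.75, 0.25, -0.61]]
top 374.31485460791697 [ 0.43261861 -0.03091666  1.11118436] [[0.0, -1.0, -0.01], [-0.99, -0.0, -0.12], [0.12, 0.01, -0.99]]
{'clock': 0.1, 'qpos': array([-1.20516201,  0.52195177, -0.03628367,  1.59990578,  0.02123496,
        1.02110556, -0.11276556]), 'qd': array([ 9.08204879e-04, -4.06413468e-03, -6.16479741e-04, -9.97187443e-04,
       -6.46412245e-05,  2.63952477e-03, -1.40809506e-03]), 'joint_efforts': array([ 3.76676835e-03, -9.28488708e+01,  1.98449336e+00, -3.70533121e+01,
        1.82105403e-02,  5.20581714e-03, -3.93420976e-05]), 'position': array([0.26378906, 0.56626613, 0.20290164]), 'tool_rot': array([-3.14061436e+00,  1.19213211e-04,  2.70576137e+00]), 'force': array([ 0.09629064, -0.63853353, -0.69145431]), 'moment': array([-0.03886416, -0.02487426, -0.01026085]), 'finger_force': 0.0, 'grip_width': 0.08528008944177243}
```

View pics/scene0.png

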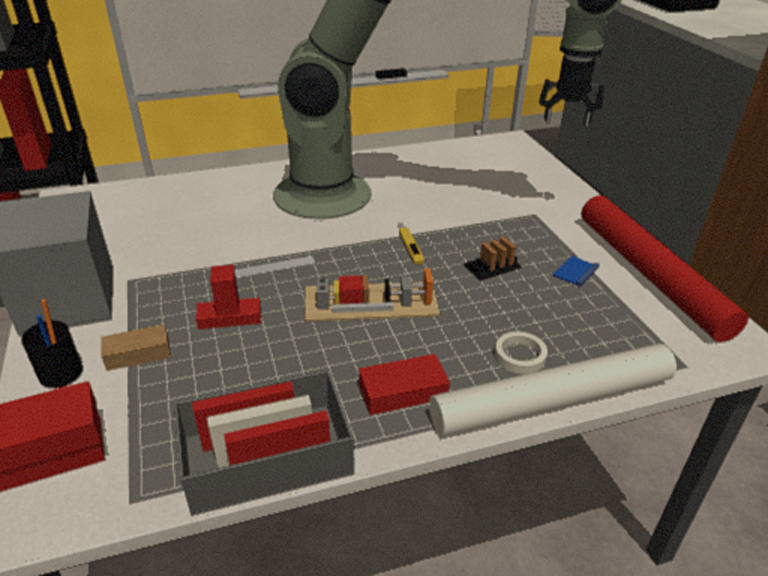

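View pics/top0.png

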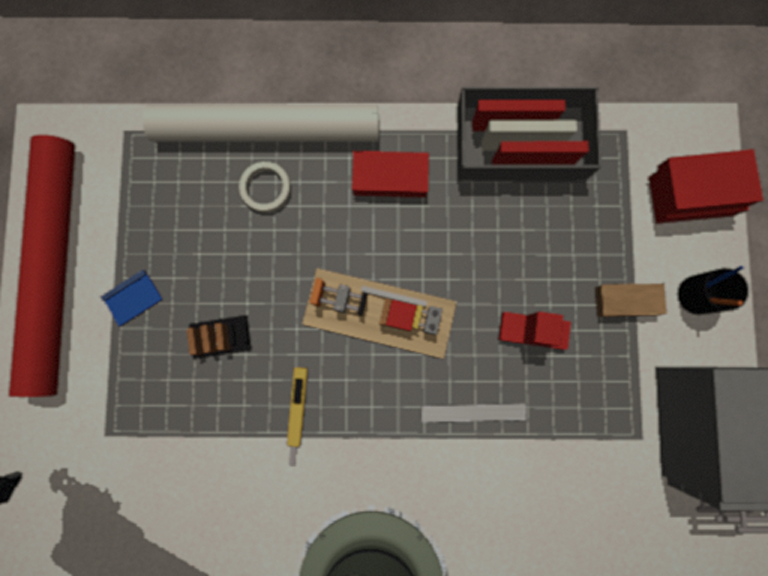

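The scene view shows the jig in the middle (~375,300), rack with 3 plates (~495,255) and the bystanders. In the top view (1.5x), the jig base corners are about (318,268), (457,300), (445,357), (303,325), with the handle at left (317,292). The rack is at (220,337), with plates at 195, 208 and 221 and the right-hand slot empty. Next I'll measure the details.

```bash
python3 - <<'E'
from h import *
f=np.load("top0.npy",allow_pickle=True).item()
im=f["pixels"]; a=im[170:245,195:312,::-1]; b=im[203:245,118:175,::-1]
A=cv2.resize(a,None,fx=6,fy=6,interpolation=cv2.INTER_CUBIC)
cv2.imwrite("pics/jig0.png",A)
B=cv2.resize(b,None,fx=10,fy=10,interpolation=cv2.INTER_CUBIC)
cv2.imwrite("pics/rack0.png",B)
hsv=cv2.cvtColor(im,cv2.COLOR_RGB2HSV)
# plywood base incl. everything on it: corners
for name,(u,v) in dict(ply=(222,218),ply2=(285,225),red=(268,210),orange=(211,195),plate=(138,226),yellow=(279,211),p0=(255,209)).items(): print(name,im[v,u],hsv[v,u])
m=((hsv[...,0]>8)&(hsv[...,0]<28)&(hsv[...,1]>70)&(hsv[...,2]>110)).astype(np.uint8); m[:170]=0;m[245:]=0;m[:,:195]=0;m[:,312:]=0
c=max(cv2.findContours(m,0,1)[0],key=cv2.contourArea)
h=cv2.convexHull(c)[:,0]
P=np.array([ray(f,u,v,.01)[:2] for u,v in h],np.float32)
r=cv2.minAreaRect(P); print("base rect",r,cv2.boxPoints(r))
E
```

```text
ply [160 137 101] [ 18  94 160]
ply2 [85 71 50] [ 18 105  85]
red [138  39  35] [  1 190 138]
orange [160  94  49] [ 12 177 160]
plate [102  69  43] [ 13 148 102]
yellow [160 141  66] [ 24 150 160]
p0 [125  89  58] [ 14 137 125]
base rect ((0.5135456919670105, -0.013389378786087036), (0.2848412096500397, 0.11536797136068344), 76.67709350585938) [[ 0.4245949  -0.13868436]
 [ 0.536858   -0.16526961]
 [ 0.6024965   0.1119056 ]
 [ 0.49023336  0.13849086]]
```

View pics/jig0.png

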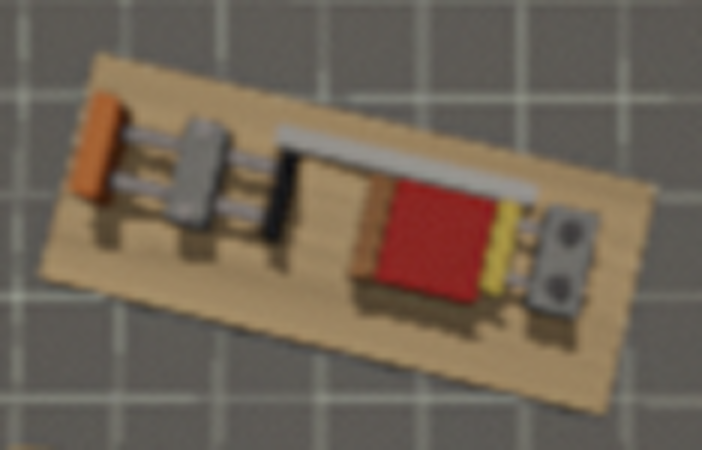

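View pics/rack0.png

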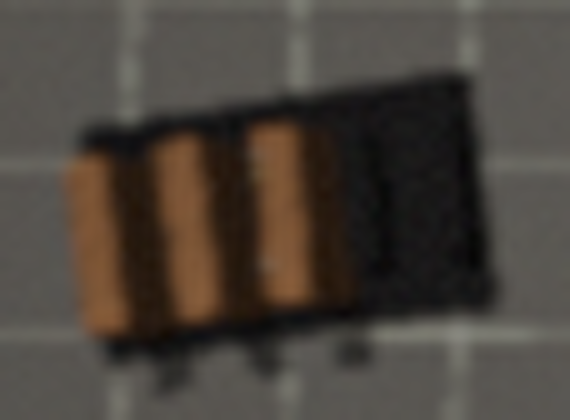

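Close-ups: in the jig, left to right, are the orange handle, guide, black pad, a gap, then plate0, block, buffer and stop, with the rail on the upper (+x) side. In the rack the three plates stand at crop x≈95, 188 and 280, and the slot towards -y is empty. The base measures 284.8x115.4 mm against the given 284x115, so that fit is good.

```bash
cat >> h.py <<'E'
Y=np.radians(76.677-90); O0=np.array([0.51355,-0.01339])
XD=np.array([np.cos(Y),np.sin(Y)]); YD=np.array([-np.sin(Y),np.cos(Y)])
O=O0+.0075*XD-.010*YD
def J(p): d=np.array(p)[:2]-O; return np.array([d@XD,d@YD])*1000
def W(x,y): return O+XD*x/1000+YD*y/1000
E
python3 - <<'E'
from h import *
f=np.load("top0.npy",allow_pickle=True).item()
im=f["pixels"];hsv=cv2.cvtColor(im,cv2.COLOR_RGB2HSV).astype(int);H,S,V=[hsv[...,i] for i in range(3)]
print("O",O,np.degrees(Y))
def rep(name,m,box,z,n=1,jig=True):
    x0,y0,x1,y1=box; M=np.zeros(m.shape,np.uint8);M[y0:y1,x0:x1]=m[y0:y1,x0:x1]
    for c in sorted(cv2.findContours(M,0,1)[0],key=cv2.contourArea)[::-1][:n]:
        mm=cv2.drawContours(np.zeros_like(M),[c],-1,1,-1); v,u=np.nonzero(mm)
        P=np.array([ray(f,a,b,z)[:2] for a,b in zip(u,v)])
        Q=np.array([J(p) for p in P]); r=cv2.minAreaRect((P*1000).astype(np.float32))
        print(name,len(u),"jig c",Q.mean(0).round(1),"range",np.percentile(Q,[2,98],axis=0).round(1).tolist(),"W",P.mean(0).round(4),"rect",[np.round(k,1).tolist() for k in r])
jb=(195,170,312,245)
rep("block",((H<6)|(H>172))&(S>150)&(V>100),jb,.06)
rep("yellow",(H>21)&(H<30)&(S>130)&(V>110),jb,.052)
rep("plate0",(H>10)&(H<18)&(S>115)&(V>85),(252,195,265,220),.06)
rep("orange",(H<15)&(S>150)&(V>110),(200,180,220,206),.077)
rep("pad",(V<50),(235,190,248,212),.052)
rep("plates",(H>8)&(H<18)&(S>110)&(V>85),(118,203,175,245),.058,3)
rep("rack",(V<62)&(S<140),(118,203,175,245),.008)
print(proj(f,[*W(0,40),.052]))
for k in range(1):
    # line profile along jig y through x=0 at z=.06
    print([(y,)+tuple(im[tuple(np.round(proj(f,[*W(-5,y),.06])[::-1]).astype(int))]) for y in range(-50,48,3)])
E
```

```text
O [ 0.51854374 -0.02484917] -13.322999999999993
block 281 jig c [ -5.6 -32. ] range [[-28.3, -54.2], [17.4, -9.9]] W [ 0.5057 -0.0547] rect [[505.7, -55.7], [48.0, 47.9], 77.7]
yellow 50 jig c [ -1.5 -63.9] range [[-21.4, -68.3], [18.6, -59.4]] W [ 0.5024 -0.0867] rect [[502.4, -86.9], [9.6, 41.3], 75.8]
plate0 67 jig c [-5.6 -1.6] range [[-28.5, -7.0], [16.9, 3.6]] W [ 0.5127 -0.0251] rect [[512.5, -25.3], [11.6, 47.0], 79.0]
orange 77 jig c [ -1.4 130.7] range [[-23.5, 124.7], [21.2, 136.8]] W [0.5473 0.1027] rect [[547.6, 102.7], [12.2, 46.7], 77.0]
pad 43 jig c [-2.9 43.3] range [[-21.2, 39.0], [16.9, 47.3]] W [0.5257 0.0179] rect [[526.4, 17.6], [8.3, 39.3], 76.5]
plates 77 jig c [-135.1  314.2] range [[-157.0, 302.7], [-112.5, 325.6]] W [0.4595 0.3121] rect [[459.8, 312.1], [48.7, 12.3], 10.7]
plates 77 jig c [-124.4  289.9] range [[-145.6, 278.8], [-103.1, 301.9]] W [0.4643 0.2859] rect [[464.2, 286.0], [46.5, 12.7], 7.6]
plates 70 jig c [-145.1  338.6] range [[-165.7, 326.6], [-123.8, 349.6]] W [0.4553 0.338 ] rect [[455.6, 338.0], [46.3, 11.5], 9.8]
rack 542 jig c [-121.   2
[... 1066 characters left out ...]
uint8(68)), (7, np.uint8(155), np.uint8(132), np.uint8(98)), (10, np.uint8(156), np.uint8(133), np.uint8(99)), (13, np.uint8(155), np.uint8(132), np.uint8(98)), (16, np.uint8(156), np.uint8(133), np.uint8(98)), (19, np.uint8(155), np.uint8(132), np.uint8(97)), (22, np.uint8(155), np.uint8(133), np.uint8(98)), (25, np.uint8(155), np.uint8(133), np.uint8(97)), (28, np.uint8(156), np.uint8(133), np.uint8(98)), (31, np.uint8(137), np.uint8(116), np.uint8(84)), (34, np.uint8(96), np.uint8(81), np.uint8(58)), (37, np.uint8(58), np.uint8(47), np.uint8(33)), (40, np.uint8(27), np.uint8(24), np.uint8(22)), (43, np.uint8(23), np.uint8(25), np.uint8(26)), (46, np.uint8(44), np.uint8(39), np.uint8(34))]
```

```bash
python3 -m crank '{"travel":[[2.5,-3.4,-0.9],[5,-6.9,-1.8],[7.5,-10.3,-2.7],[10,-13.8,-3.6],[12.5,-17.2,-4.5]],"turn":[[0,0,-7],[0,0,-14],[0,0,-21],[0,0,-28],[0,0,-35]],"gripper":[0,0,0,0,0]}' 40
```

```text
clock: 0.6
position: [0.3895, 0.3929, 0.158]
tool_rot: [-3.141, 0.0, 2.09]
force: [0.7, 0.8, 0.6]
grip_width: 0.0854
finger_force: 0.0
```

```bash
python3 -m crank '{"travel":[[2.5,-3.4,-1.0],[5,-6.8,-2.5],[7.53,-10.3,-4],[7.53,-10.3,-5.8],[7.53,-10.3,-5.8]],"turn":[[0,0,-7],[0,0,-14],[0,0,-20.3],[0,0,-20.3],[0,0,-20.3]],"gripper":[0,0,0,0,0]}' 40
python3 - <<'E'
from h import *
o=bot.observe(); print(o["position"],o["tool_rot"])
for n in("scene","top"):
    f=grab(n); np.save(n+"1.npy",f,allow_pickle=True)
    u,v=map(int,proj(f,o["position"])); print(n,u,v)
    im=f["pixels"][v-40:v+40,u-50:u+50,::-1]
    globals()[n]=cv2.resize(im,(500,400),interpolation=cv2.INTER_CUBIC)
cv2.imwrite("pics/hov1.png",cv2.resize(np.hstack([scene,top]),(800,320)))
E
```

```text
clock: 1.1
position: [0.4635, 0.29, 0.0985]
tool_rot: [-3.139, 0.002, 1.739]
force: [-0.9, -0.2, 0.8]
grip_width: 0.0852
finger_force: 0.0
[0.46352763 0.2900423  0.098513  ] [-3.13860631e+00  1.80935151e-03  1.73898789e+00]
scene 328 154
top 139 223
```

View pics/hov1.png

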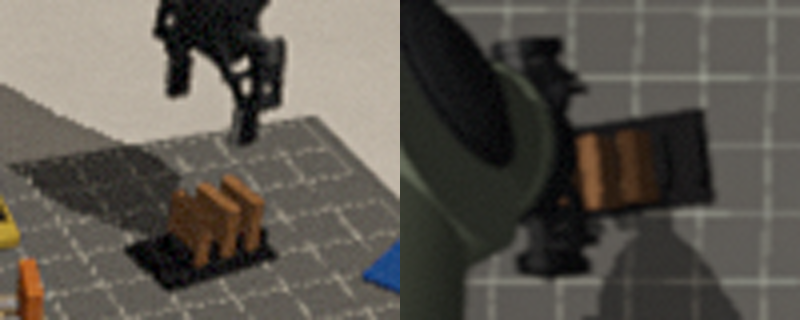

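The hover view shows the fingers above the -y-most plate, straddling the rack's long axis. I'll check the fingertip pixels against the projection.

```bash
python3 - <<'E'
from h import *
f=np.load("scene1.npy",allow_pickle=True).item()
p=np.array([0.4635,.2900,.0985]);a=1.739-np.pi/2;d=np.array([np.cos(a),np.sin(a),0])
for s in(-.0427,.0427):
  for dz in (0,.013,.05): print(s,dz,((proj(f,p+s*d+[0,0,dz])-[328-50,154-40])*4).round(0))
E
```

```text
-0.0427 0 [174. 138.]
-0.0427 0.013 [175. 125.]
-0.0427 0.05 [180.  87.]
0.0427 0 [232. 186.]
0.0427 0.013 [234. 172.]
0.0427 0.05 [239. 134.]
```

```bash
python3 - <<'E'
from h import *
o=bot.observe(); print(o["clock"],o["position"])
f=grab("scene"); p=o["position"]; np.save("scene2.npy",f,allow_pickle=True)
x0,y0=270,100
im=cv2.resize(f["pixels"][y0:y0+90,x0:x0+110,::-1],None,fx=6,fy=6,interpolation=cv2.INTER_CUBIC)
a=o["tool_rot"][2]-np.pi/2;d=np.array([np.cos(a),np.sin(a),0])
def dot(q,c):
    u,v=(proj(f,q)-[x0,y0]+.5)*6; cv2.circle(im,(int(u),int(v)),3,c,-1)
for s in(-.0427,0,.0427): dot(p+s*d+[0,0,.013],(0,255,0))
dot([.4653,.2867,.058],(255,0,0)); dot([.4653,.2867,.008],(255,255,0))
dot([.4595,.3121,.058],(255,0,0)); dot([.4553,.338,.058],(255,0,0))
dot([*W(0,139),.05],(255,0,255)); 
for x in(-25,25): dot([*W(x,139),.077],(255,0,255))
cv2.imwrite("pics/hov2.png",im)
E
```

```text
1.2 [0.46362901 0.29218538 0.1004788 ]
```

View pics/hov2.png

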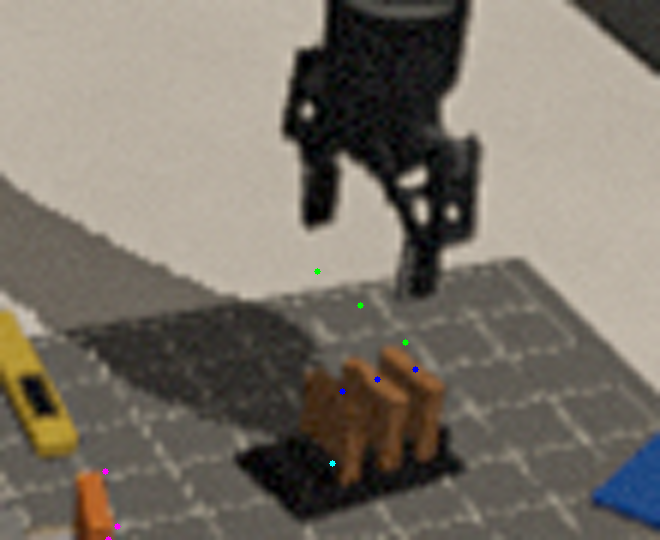

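The plates' projected dots land on the plates, but the fingertips sit about 29 mm higher in the image than the reported TCP implies. I'll descend and compare again. The fingers straddle the plate, so this is safe either way.

```bash
python3 -m crank '{"travel":[[0,0,-2],[0,0,-4.5],[0,0,-7],[0,0,-7],[0,0,-7]],"turn":[[0,0,0],[0,0,0],[0,0,0],[0,0,0],[0,0,0]],"gripper":[0,0,0,0,0]}' 40
python3 - <<'E'
from h import *
o=bot.observe(); print(o["clock"],o["position"],o["qpos"])
f=grab("scene"); o2=bot.observe();p=o2["position"];print(p,o2["qd"].round(3))
x0,y0=270,100
im=cv2.resize(f["pixels"][y0:y0+90,x0:x0+110,::-1],None,fx=6,fy=6,interpolation=cv2.INTER_CUBIC)
a=o["tool_rot"][2]-np.pi/2;d=np.array([np.cos(a),np.sin(a),0])
def dot(q,c):
    u,v=(proj(f,q)-[x0,y0]+.5)*6; cv2.circle(im,(int(u),int(v)),3,c,-1)
for s in(-.0427,0,.0427): dot(p+s*d+[0,0,.013],(0,255,0))
cv2.imwrite("pics/hov3.png",im)
E
```

```text
clock: 1.75
position: [0.4642, 0.2923, 0.0313]
tool_rot: [3.141, -0.0, 1.742]
force: [-0.4, -0.7, 0.5]
grip_width: 0.0857
finger_force: 0.0
1.75 [0.46417349 0.29227967 0.03134906] [-0.79543616  0.65990094  0.17484335  1.93488446 -0.20144017  0.56304958
 -0.31501275]
[0.46455718 0.29239153 0.03181538] [ 0.003 -0.01   0.003  0.001 -0.001 -0.006  0.002]
```

View pics/hov3.png

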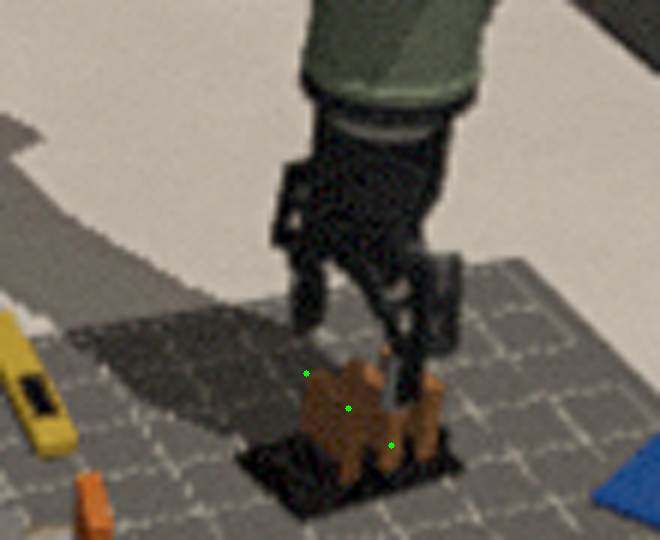

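The picture shows the fingers still above plate level: the right tip is at (398,408) and the projected point is 37 px lower. They also sit a little to +y of the near plate. I'll go a bit lower, shift -4 mm in y, and close softly to check the width.

```bash
python3 -m crank '{"travel":[[0,-0.2,-0.6],[0,-0.4,-1.3],[0,-0.4,-1.3],[0,-0.4,-1.3],[0,-0.4,-1.3]],"turn":[[0,0,0],[0,0,0],[0,0,0],[0,0,0],[0,0,0]],"gripper":[0,0,0.1,0.2,0.3]}' 20
python3 -m crank '{"travel":[[0,0,0],[0,0,0],[0,0,0],[0,0,0],[0,0,0]],"turn":[[0,0,0],[0,0,0],[0,0,0],[0,0,0],[0,0,0]],"gripper":[0.4,0.5,0.6,0.6,0.6]}' 20
python3 - <<'E'
from h import *
o=bot.observe();p=o["position"]
f=grab("scene")
x0,y0=270,100
im=cv2.resize(f["pixels"][y0:y0+90,x0:x0+110,::-1],None,fx=6,fy=6,interpolation=cv2.INTER_CUBIC)
a=o["tool_rot"][2]-np.pi/2;d=np.array([np.cos(a),np.sin(a),0])
def dot(q,c):
    u,v=(proj(f,q)-[x0,y0]+.5)*6; cv2.circle(im,(int(u),int(v)),3,c,-1)
w=o["grip_width"]/2
for s in(-w,0,w): dot(p+s*d,(0,255,0))
cv2.imwrite("pics/hov4.png",im)
E
```

```text
clock: 2.3
position: [0.4642, 0.2876, 0.0175]
tool_rot: [3.141, -0.0, 1.741]
force: [1.0, 0.7, 0.2]
grip_width: 0.06
finger_force: 0.0
clock: 2.8
position: [0.4642, 0.2877, 0.0177]
tool_rot: [3.141, -0.0, 1.741]
force: [-1.9, 0.4, 5.3]
grip_width: 0.0492
finger_force: 19.9
```

View pics/hov4.png

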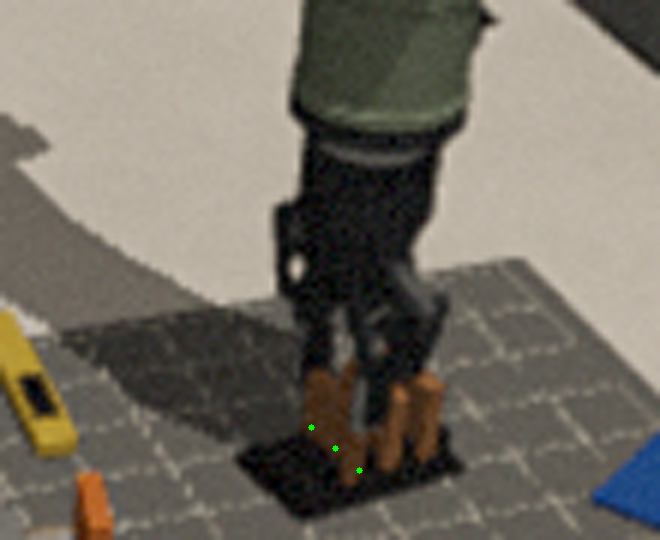

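The plate is gripped (49.2 mm). The visible tip at (370,425) is about 30 mm above the plate's foot and about 8 mm to +y of its centre. I'll regrip 3 mm nearer its centre, then lift.

```bash
python3 -m crank '{"travel":[[0,0,0],[0,0,0],[0,-0.3,0],[0,-0.3,0],[0,-0.3,0]],"turn":[[0,0,0],[0,0,0],[0,0,0],[0,0,0],[0,0,0]],"gripper":[0.3,0.3,0.3,0.5,0.6]}' 40
python3 -m crank '{"travel":[[0,0,0],[0,0,0],[0,0,1],[0,0,3],[0,0,6]],"turn":[[0,0,0],[0,0,0],[0,0,0],[0,0,0],[0,0,0]],"gripper":[0.6,0.6,0.6,0.6,0.6]}' 40
python3 -m crank '{"travel":[[0,0,2],[0,0,4],[0,0,4],[0,0,4],[0,0,4]],"turn":[[0,0,0],[0,0,0],[0,0,0],[0,0,0],[0,0,0]],"gripper":[0.6,0.6,0.6,0.6,0.6]}' 40
cat >> h.py <<'E'
def brown(f,box=None):
    im=f["pixels"];h=cv2.cvtColor(im,cv2.COLOR_RGB2HSV).astype(int);H,S,V=[h[...,i] for i in range(3)]
    return ((H>6)&(H<20)&(S>105)&(V>55)).astype(np.uint8)
E
python3 - <<'E'
from h import *
o=bot.observe();p=o["position"];print(p,o["grip_width"])
f=grab("scene")
a=o["tool_rot"][2]-np.pi/2;d=np.array([np.cos(a),np.sin(a),0])
print("TCP px",proj(f,p),"ends",proj(f,p-.025*d),proj(f,p+.025*d))
n,l,st,ce=cv2.connectedComponentsWithStats(brown(f))
for i in range(1,n):
    if st[i,4]>12 and 250<ce[i,0]<420 and 80<ce[i,1]<220: print(st[i],ce[i].round(1))
x0,y0=280,80
cv2.imwrite("pics/lift1.png",cv2.resize(f["pixels"][y0:y0+100,x0:x0+100,::-1],None,fx=6,fy=6,interpolation=cv2.INTER_CUBIC))
E
```

```text
clock: 3.35
position: [0.4641, 0.2843, 0.0177]
tool_rot: [-3.141, 0.0, 1.74]
force: [-1.9, -1.2, 8.4]
grip_width: 0.0488
finger_force: 40.0
clock: 3.85
position: [0.4635, 0.284, 0.0776]
tool_rot: [-3.14, 0.001, 1.74]
force: [-0.0, -0.3, -0.5]
grip_width: 0.0485
finger_force: 41.7
clock: 4.35
position: [0.4638, 0.2844, 0.1169]
tool_rot: [-3.141, 0.0, 1.741]
force: [-0.6, -0.9, 0.1]
grip_width: 0.0486
finger_force: 41.7
[0.46378737 0.28436608 0.1168865 ] 0.048617151725130654
TCP px [327.66188991 149.99533611] ends [323.4263256  146.58623857] [332.0010482 153.4878138]
[323 136  11  20 121] [327.9 146.2]
[326 158  18  21 240] [335.  167.2]
[274 179  16  25 177] [284.1 192.3]
[252 190   5  11  25] [254.4 195.9]
[260 197   8   8  30] [263.7 199.6]
[264 206  29   6  48] [276.8 209.1]
```

View pics/lift1.png

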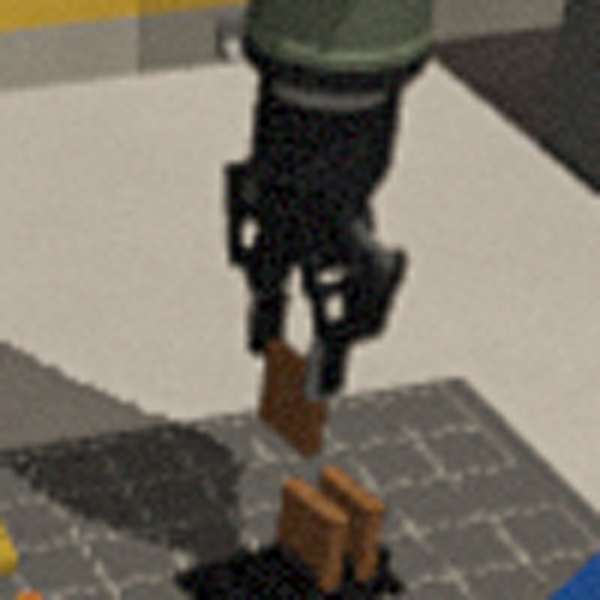

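The plate is held, with its bottom at the expected pixel (320,455). The visible fingertips overlap only its top. Now I'll carry it above the gap in the jig.

```bash
python3 -m crank '{"travel":[[0.8,-3.6,0],[1.6,-7.2,0],[2.4,-11,0],[3.2,-15,0],[4,-19,0]],"turn":[[0,0,-3],[0,0,-6],[0,0,-9],[0,0,-12],[0,0,-15]],"gripper":[0.6,0.6,0.6,0.6,0.6]}' 40
python3 -m crank '{"travel":[[0.8,-4,0],[1.4,-8,0],[1.69,-10.13,0],[1.69,-10.13,-1],[1.69,-10.13,-2.5]],"turn":[[0,0,-3],[0,0,-6],[0,0,-8],[0,0,-8],[0,0,-8]],"gripper":[0.6,0.6,0.6,0.6,0.6]}' 40
python3 -m crank '{"travel":[[0,0,0],[0,0,0],[0,0,0],[0,0,0],[0,0,0]],"turn":[[0,0,0],[0,0,0],[0,0,0],[0,0,0],[0,0,0]],"gripper":[0.6,0.6,0.6,0.6,0.6]}' 40
python3 - <<'E'
from h import *
o=bot.observe();p=o["position"];print(p,J(p),np.degrees(o["tool_rot"][2])-90)
f=grab("scene");b=brown(f);np.save("s5.npy",f,allow_pickle=True)
n,l,st,ce=cv2.connectedComponentsWithStats(b)
for i in range(1,n):
    if st[i,4]>12 and 190<ce[i,0]<300 and 120<ce[i,1]<240: print(st[i],ce[i].round(1))
z=p[2]-.0097
for x,y in((25,-6),(25,6),(-25,-6),(-25,6)):
    q=p[:2]+XD*x/1e3+YD*(y)/1e3; print(x,y,proj(f,[*q,z]).round(1),proj(f,[*q,z+.05]).round(1))
E
```

```text
clock: 4.9
position: [0.5039, 0.0929, 0.1168]
tool_rot: [-3.141, 0.001, 1.477]
force: [0.4, 0.8, -0.2]
grip_width: 0.0482
finger_force: 41.7
clock: 5.4
position: [0.5211, -0.007, 0.0918]
tool_rot: [3.141, -0.0, 1.338]
force: [-0.7, 0.2, -0.6]
grip_width: 0.0485
finger_force: 41.8
clock: 5.9
position: [0.5213, -0.0065, 0.0928]
tool_rot: [3.141, -0.0, 1.34]
force: [0.5, 0.6, -0.5]
grip_width: 0.0483
finger_force: 41.7
[ 0.52125472 -0.00650921  0.09276364] [-1.58824988 18.47108084] -13.247886040329789
[249 178   4   9  28] [250.9 181.9]
[274 179  15  25 179] [283.8 192.4]
[241 183  10  19 107] [244.8 193.3]
[226 188   1  15  15] [226. 195.]
[207 192   4  16  24] [209.2 199.5]
[252 193   5   8  14] [254.2 197.9]
[260 197   8   7  28] [263.8 199.3]
[220 208  29   5  65] [234.4 210.7]
[249 208   7   5  16] [252.  209.9]
[265 209  17   2  18] [272.9 209.9]
[204 210  11   4  20] [209.  211.6]
25 -6 [248.7 186.8] [248.8 173.5]
25 6 [252.6 186.7] [252.7 173.3]
-25 -6 [247.8 177.7] [247.7 164.5]
-25 6 [251.5 177.5] [251.6 164.4]
```

```bash
python3 -m crank '{"travel":[[0,0,-2],[0,0,-4],[0,0,-5.5],[0,0,-6.4],[0,0,-6.4]],"turn":[[0,0,0],[0,0,0],[0,0,0],[0,0,0],[0,0,0]],"gripper":[0.6,0.6,0.6,0.6,0.6]}' 40
python3 -m crank '{"travel":[[0,0,-0.1],[0,0,-0.2],[0,0,-0.3],[0,0,-0.4],[0,0,-0.4]],"turn":[[0,0,0],[0,0,0],[0,0,0],[0,0,0],[0,0,0]],"gripper":[0.6,0.6,0.6,0.6,0.6]}' 40
python3 -m crank '{"travel":[[0,0,-0.1],[0,0,-0.2],[0,0,-0.3],[0,0,-0.4],[0,0,-0.4]],"turn":[[0,0,0],[0,0,0],[0,0,0],[0,0,0],[0,0,0]],"gripper":[0.6,0.6,0.6,0.6,0.6]}' 40
```

```text
clock: 6.45
position: [0.5206, -0.0068, 0.0277]
tool_rot: [-3.14, 0.0, 1.339]
force: [-0.5, 0.8, -0.0]
grip_width: 0.0487
finger_force: 41.8
clock: 6.95
position: [0.5212, -0.0067, 0.0245]
tool_rot: [3.141, -0.0, 1.339]
force: [-0.4, 0.6, 0.2]
grip_width: 0.0485
finger_force: 41.8
clock: 7.45
position: [0.521, -0.0068, 0.0203]
tool_rot: [-3.142, 0.0, 1.339]
force: [-0.3, -0.4, 0.1]
grip_width: 0.0485
finger_force: 41.7
```

```bash
python3 -m crank '{"travel":[[0,0,-0.05],[0,0,-0.1],[0,0,-0.1],[0,0,-0.15],[0,0,-0.15]],"turn":[[0,0,0],[0,0,0],[0,0,0],[0,0,0],[0,0,0]],"gripper":[0.6,0.6,0.6,0.6,0.6]}' 40
```

```text
clock: 7.95
position: [0.5212, -0.0067, 0.0196]
tool_rot: [3.141, -0.001, 1.339]
force: [-4.8, 2.1, 19.0]
grip_width: 0.0484
finger_force: 43.6
```

```bash
python3 -m crank '{"travel":[[0,0,0],[0,0,0],[0,0,0],[0,0,0],[0,0,0]],"turn":[[0,0,0],[0,0,0],[0,0,0],[0,0,0],[0,0,0]],"gripper":[0.3,0.3,0.3,0,0]}' 40
python3 - <<'E'
from h import *
f=grab("scene");b=brown(f)
n,l,st,ce=cv2.connectedComponentsWithStats(b)
for i in range(1,n):
    if st[i,4]>12 and 230<ce[i,0]<262 and 160<ce[i,1]<240: print(st[i],ce[i].round(1))
E
```

```text
clock: 8.45
position: [0.521, -0.0067, 0.0188]
tool_rot: [-3.141, 0.0, 1.339]
force: [0.1, -0.1, -0.1]
grip_width: 0.0848
finger_force: 0.0
[241 183  16  19 112] [245.7 194.5]
[234 208  23   5  53] [245.2 210.2]
```

Contact came at 0.0196 m, so the plate stands on the base and the tips clear the rail. Next is plate2.

```bash
python3 -m crank '{"travel":[[0,0,4],[0,0,8],[-0.5,3.7,9],[-1.3,8,9],[-2.2,12.5,9]],"turn":[[0,0,0],[0,0,0],[0,0,3],[0,0,6],[0,0,9]],"gripper":[0,0,0,0,0]}' 40
python3 -m crank '{"travel":[[-0.9,4.5,0],[-1.8,9,0],[-2.7,13.5,0],[-3.5,17.5,0],[-3.92,19.85,0]],"turn":[[0,0,3],[0,0,6],[0,0,9],[0,0,12],[0,0,13.8]],"gripper":[0,0,0,0,0]}' 40
python3 - <<'E'
from h import *
o=bot.observe();print(o["position"],np.degrees(o["tool_rot"][2])-90)
f=grab("top");np.save("t6.npy",f,allow_pickle=True)
m=brown(f);m[:195]=0;m[225:]=0;m[:,:238]=0;m[:,268:]=0
im=f["pixels"]
for x in(-20,-5,10):
    print(x,[tuple(int(k) for k in im[tuple(np.round(proj(f,[*(W(x-1.5,y-1.4)),.06])[::-1]).astype(int))]) for y in range(-12,46,3)])
n,l,st,ce=cv2.connectedComponentsWithStats(m)
for i in range(1,n):
    if st[i,4]>8:
        v,u=np.nonzero(l==i);Q=np.array([J(ray(f,a,b,.06)) for a,b in zip(u,v)])+[1.5,1.4];print(st[i],Q.mean(0).round(1),Q.min(0).round(1),Q.max(0).round(1))
E
```

```text
clock: 9.0
position: [0.499, 0.1195, 0.1095]
tool_rot: [3.14, -0.001, 1.497]
force: [1.1, 1.1, 0.2]
grip_width: 0.0857
finger_force: 0.0
clock: 9.5
position: [0.4584, 0.3203, 0.1088]
tool_rot: [-3.141, -0.001, 1.742]
force: [-0.2, -0.2, 0.6]
grip_width: 0.0852
finger_force: 0.0
[0.45838797 0.32028428 0.10877208] 9.830757020909871
-20 [(143, 38, 36), (125, 41, 30), (117, 74, 46), (132, 93, 59), (134, 93, 59), (132, 97, 63), (145, 118, 85), (143, 122, 89), (114, 95, 69), (82, 65, 45), (95, 65, 42), (119, 79, 49), (124, 84, 52), (139, 101, 65), (146, 116, 81), (140, 118, 85), (112, 94, 66), (71, 59, 41), (26, 23, 22), (36, 29, 25)]
-5 [(141, 36, 35), (124, 47, 37), (110, 70, 45), (123, 86, 54), (126, 87, 56), (130, 96, 65), (141, 115, 82), (137, 116, 84), (99, 82, 59), (79, 61, 42), (103, 70, 44), (129, 88, 56), (130, 89, 57), (131, 97, 64), (144, 117, 83), (137, 115, 84), (100, 84, 59), (64, 52, 38), (35, 31, 26), (28, 29, 30)]
10 [(145, 41, 38), (142, 42, 37), (125, 54, 38), (125, 86, 54), (128, 89, 58), (137, 105, 73), (152, 127, 93), (144, 123, 90), (102, 86, 62), (89, 65, 44), (113, 76, 48), (130, 89, 57), (129, 90, 58), (136, 104, 71), (155, 130, 95), (164, 140, 103), (145, 123, 89), (82, 69, 47), (27, 23, 21), (24, 24, 26)]
[245 196   9  19 103] [-2.2 21.6] [-29.1  13.2] [22.9 29.7]
[253 199   8  19  92] [-6.9 -0.4] [-32.7 -11.1] [19.2  6.5]
```

Plate1 stands in the gap at about y=21.6, about 10 mm from plate0, which suits a press push. Gripping plate2 now.

```bash
python3 -m crank '{"travel":[[0.14,-0.35,-2],[0.14,-0.35,-4.5],[0.14,-0.35,-7],[0.14,-0.35,-9.1],[0.14,-0.35,-9.1]],"turn":[[0,0,0],[0,0,0],[0,0,0],[0,0,0],[0,0,0]],"gripper":[0,0,0,0,0]}' 40
python3 -m crank '{"travel":[[0,0,0],[0,0,0],[0,0,0],[0,0,0],[0,0,0]],"turn":[[0,0,0],[0,0,0],[0,0,0],[0,0,0],[0,0,0]],"gripper":[0.2,0.4,0.6,0.6,0.6]}' 40
python3 -m crank '{"travel":[[0,0,0],[0,0,1],[0,0,4],[0,0,8],[0,0,9.5]],"turn":[[0,0,0],[0,0,0],[0,0,0],[0,0,0],[0,0,0]],"gripper":[0.6,0.6,0.6,0.6,0.6]}' 40
```

```text
clock: 10.05
position: [0.4601, 0.3121, 0.0157]
tool_rot: [-3.138, 0.002, 1.737]
force: [-0.9, 0.1, 0.2]
grip_width: 0.085
finger_force: 0.0
clock: 10.55
position: [0.4618, 0.3138, 0.0193]
tool_rot: [3.14, -0.001, 1.737]
force: [-1.7, -1.1, 10.4]
grip_width: 0.0487
finger_force: 39.6
clock: 11.05
position: [0.4625, 0.314, 0.1172]
tool_rot: [3.138, -0.002, 1.737]
force: [-0.6, -0.1, 0.3]
grip_width: 0.0484
finger_force: 41.6
```

Plate2 is held. Before placing it, I'll use the finger flank to push the handle so the press slides plate1 up to plate0. The offset in x makes the +x finger, not the plate, touch the handle.

```bash
python3 -m crank '{"travel":[[1.7,-4.1,0],[3.4,-8.2,0],[5.1,-12.3,0],[6.7,-16.2,0],[7.34,-17.85,-1]],"turn":[[0,0,-5],[0,0,-10],[0,0,-15],[0,0,-20],[0,0,-22.8]],"gripper":[0.6,0.6,0.6,0.6,0.6]}' 40
python3 -m crank '{"travel":[[0,0,-2],[0,0,-4.5],[0,0,-6.7],[0,0,-6.7],[0,0,-6.7]],"turn":[[0,0,0],[0,0,0],[0,0,0],[0,0,0],[0,0,0]],"gripper":[0.6,0.6,0.6,0.6,0.6]}' 40
python3 -c "
from h import *
o=bot.observe();print(J(o['position']),np.degrees(o['tool_rot'][2])-90)"
```

```text
clock: 11.55
position: [0.5368, 0.1309, 0.105]
tool_rot: [3.138, -0.001, 1.332]
force: [-0.2, -0.0, -1.0]
grip_width: 0.0486
finger_force: 41.6
clock: 12.05
position: [0.5348, 0.1349, 0.0367]
tool_rot: [-3.142, -0.0, 1.339]
force: [-0.3, -0.3, -0.1]
grip_width: 0.0488
finger_force: 41.6
[-21.03402434 159.23425088] -13.26409574194868
```

```bash
python3 -m crank '{"travel":[[-0.07,-0.29,0],[-0.14,-0.58,0],[-0.21,-0.88,0],[-0.28,-1.17,0],[-0.35,-1.46,0]],"turn":[[0,0,0],[0,0,0],[0,0,0],[0,0,0],[0,0,0]],"gripper":[0.6,0.6,0.6,0.6,0.6]}' 40
python3 -m crank '{"travel":[[-0.07,-0.29,0],[-0.14,-0.58,0],[-0.18,-0.78,0],[-0.18,-0.78,0],[-0.18,-0.78,0]],"turn":[[0,0,0],[0,0,0],[0,0,0],[0,0,0],[0,0,0]],"gripper":[0.6,0.6,0.6,0.6,0.6]}' 40
python3 - <<'E'
from h import *
o=bot.observe();print(J(o['position']),o['force']@[*YD,0])
f=grab("scene");im=f["pixels"];h=cv2.cvtColor(im,cv2.COLOR_RGB2HSV).astype(int)
m=((h[...,0]<13)&(h[...,1]>175)&(h[...,2]>110)).astype(np.uint8);m[:,:270]=0;m[:,300:]=0;m[:160]=0;m[215:]=0
v,u=np.nonzero(m);print(len(u),u.min(),u.max(),v.min(),v.max(),u.mean(),v.mean())
f0=np.load("scene0.npy",allow_pickle=True).item();h=cv2.cvtColor(f0["pixels"],cv2.COLOR_RGB2HSV).astype(int)
m=((h[...,0]<13)&(h[...,1]>175)&(h[...,2]>110)).astype(np.uint8);m[:,:270]=0;m[:,300:]=0;m[:160]=0;m[215:]=0
v,u=np.nonzero(m);print("start",len(u),u.min(),u.max(),v.min(),v.max(),u.mean(),v.mean())
E
```

```text
clock: 12.55
position: [0.5315, 0.1202, 0.0363]
tool_rot: [3.141, -0.001, 1.339]
force: [1.5, 2.4, 1.7]
grip_width: 0.0485
finger_force: 42.7
clock: 13.05
position: [0.5293, 0.1124, 0.0359]
tool_rot: [-3.141, -0.0, 1.339]
force: [1.4, 2.1, 1.4]
grip_width: 0.0482
finger_force: 42.5
[-21.11964156 136.04401866] 2.3818126192334903
60 279 283 179 202 281.25 192.4
start 51 283 288 179 202 285.19607843137254 190.88235294117646
```

```bash
python3 -m crank '{"travel":[[-0.03,-0.12,0],[-0.06,-0.25,0],[-0.09,-0.37,0],[-0.12,-0.5,0],[-0.12,-0.5,0]],"turn":[[0,0,0],[0,0,0],[0,0,0],[0,0,0],[0,0,0]],"gripper":[0.6,0.6,0.6,0.6,0.6]}' 40
python3 -c "
from h import *
o=bot.observe();print(J(o['position']),o['force']@[*YD,0])"
```

```text
clock: 13.6
position: [0.5281, 0.1071, 0.0359]
tool_rot: [-3.141, 0.0, 1.339]
force: [1.3, 2.1, 0.5]
grip_width: 0.0482
finger_force: 42.4
[-21.15016958 130.59436831] 2.3086011751722557
```

```bash
python3 -m crank '{"travel":[[-0.02,-0.1,0],[-0.05,-0.2,0],[-0.07,-0.29,0],[-0.07,-0.29,0],[-0.07,-0.29,0]],"turn":[[0,0,0],[0,0,0],[0,0,0],[0,0,0],[0,0,0]],"gripper":[0.6,0.6,0.6,0.6,0.6]}' 40
python3 -c "
from h import *
o=bot.observe();print(J(o['position']),o['force']@[*YD,0])"
```

```text
clock: 14.1
position: [0.5274, 0.1044, 0.0359]
tool_rot: [-3.142, 0.0, 1.339]
force: [1.5, 1.9, 0.6]
grip_width: 0.0485
finger_force: 42.5
[-21.13433021 127.79242824] 2.1797218408844152
```

```bash
python3 -m crank '{"travel":[[-0.02,-0.1,0],[-0.05,-0.2,0],[-0.05,-0.2,0],[-0.05,-0.2,0],[-0.05,-0.2,0]],"turn":[[0,0,0],[0,0,0],[0,0,0],[0,0,0],[0,0,0]],"gripper":[0.6,0.6,0.6,0.6,0.6]}' 40
python3 - <<'E'
from h import *
o=bot.observe();print(J(o['position']),o['force']@[*YD,0])
f=grab("top");im=f["pixels"];np.save("t7.npy",f,allow_pickle=True)
for x in(-15,-5):
    print(x,[tuple(int(k) for k in im[tuple(np.round(proj(f,[*(W(x-1.5,y-1.4)),.06])[::-1]).astype(int))]) for y in range(-12,46,3)])
E
```

```text
clock: 14.6
position: [0.527, 0.1024, 0.0359]
tool_rot: [3.142, 0.0, 1.339]
force: [1.5, 2.4, 0.1]
grip_width: 0.0485
finger_force: 42.5
[-21.13457472 125.7624828 ] 2.6407711763164916
-15 [(149, 40, 37), (146, 41, 39), (122, 82, 51), (134, 96, 62), (134, 93, 59), (122, 84, 53), (125, 86, 55), (137, 97, 62), (137, 96, 61), (123, 84, 54), (64, 44, 32), (25, 24, 26), (54, 49, 43), (112, 95, 74), (131, 119, 108), (136, 122, 106), (134, 118, 99), (130, 114, 91), (127, 116, 107), (130, 116, 104)]
-5 [(147, 41, 39), (129, 51, 39), (115, 74, 48), (129, 90, 58), (131, 91, 58), (120, 82, 53), (118, 82, 53), (135, 93, 61), (134, 93, 59), (118, 80, 51), (77, 53, 38), (38, 32, 33), (56, 49, 38), (116, 97, 71), (149, 126, 94), (158, 136, 104), (161, 137, 101), (159, 136, 100), (155, 133, 99), (151, 130, 98)]
```

Plates 0 and 1 are now contiguous, with the pad against them. I'll retreat, lift and place plate2.

```bash
python3 -m crank '{"travel":[[0.25,1,0],[0.5,2,0],[0.69,2.92,0],[0.69,2.92,4],[0.69,2.92,8]],"turn":[[0,0,0],[0,0,0],[0,0,0],[0,0,0],[0,0,0]],"gripper":[0.6,0.6,0.6,0.6,0.6]}' 40
python3 -m crank '{"travel":[[-0.3,-4,0],[-0.6,-8,0],[-0.9,-12,0],[-0.96,-12.77,0],[-0.96,-12.77,0]],"turn":[[0,0,0],[0,0,0],[0,0,0],[0,0,0],[0,0,0]],"gripper":[0.6,0.6,0.6,0.6,0.6]}' 40
python3 - <<'E'
from h import *
f=grab("scene");o=bot.observe();p=o["position"];print(p,J(p),np.degrees(o["tool_rot"][2])-90)
b=brown(f);n,l,st,ce=cv2.connectedComponentsWithStats(b)
for i in range(1,n):
    if st[i,4]>8 and 225<ce[i,0]<270 and 140<ce[i,1]<205: print(st[i],ce[i].round(1))
z=p[2]-.0097
for x,y in((25,-6),(25,6)):
    q=p[:2]+XD*x/1e3+YD*(y)/1e3; print(x,y,proj(f,[*q,z]).round(1),proj(f,[*q,z+.05]).round(1))
f=grab("top");im=f["pixels"]
for x in(-24,-15,10):
    print(x,[tuple(int(k) for k in im[tuple(np.round(proj(f,[*(W(x-1.5,y-1.4)),.06])[::-1]).astype(int))]) for y in range(0,46,3)])
E
```

```text
clock: 15.15
position: [0.533, 0.1323, 0.116]
tool_rot: [-3.139, 0.002, 1.34]
force: [0.7, 0.9, 1.2]
grip_width: 0.0485
finger_force: 41.7
clock: 15.65
position: [0.5242, 0.0031, 0.1159]
tool_rot: [-3.141, 0.0, 1.337]
force: [-0.2, 0.6, -1.0]
grip_width: 0.0484
finger_force: 41.7
[0.52434733 0.00461822 0.11581683] [-1.14308217 30.01170067] -13.288190338642124
[251 171   5  10  38] [253.4 175.8]
[241 183  11  19 150] [245.6 192.7]
[226 190   1  13  13] [226. 196.]
[253 190   4  11  22] [254.6 195.4]
[260 196   8   9  33] [263.5 199.7]
25 -6 [252.5 180.7] [252.6 167.1]
25 6 [256.4 180.6] [256.6 166.9]
-24 [(70, 73, 61), (71, 76, 63), (74, 78, 65), (75, 79, 65), (77, 81, 67), (78, 83, 69), (80, 85, 70), (81, 85, 72), (79, 85, 70), (83, 87, 72), (84, 87, 73), (83, 88, 74), (84, 89, 74), (84, 88, 73), (86, 91, 75), (88, 93, 77)]
-15 [(70, 76, 62), (73, 77, 64), (73, 79, 64), (75, 79, 66), (78, 82, 67), (77, 82, 68), (78, 83, 69), (81, 86, 72), (81, 86, 72), (82, 87, 71), (81, 87, 72), (83, 88, 73), (83, 89, 73), (86, 91, 76), (86, 91, 75), (86, 91, 75)]
10 [(68, 72, 59), (72, 76, 64), (73, 77, 64), (73, 78, 64), (77, 82, 67), (77, 82, 68), (78, 85, 69), (80, 84, 70), (81, 86, 71), (82, 87, 72), (84, 89, 74), (81, 87, 72), (85, 90, 76), (84, 89, 74), (85, 90, 75), (87, 92, 76)]
```

```bash
python3 -m crank '{"travel":[[0,0,-2.5],[0,0,-5],[0,0,-7.5],[0,0,-8.8],[0,0,-8.8]],"turn":[[0,0,0],[0,0,0],[0,0,0],[0,0,0],[0,0,0]],"gripper":[0.6,0.6,0.6,0.6,0.6]}' 40
python3 -m crank '{"travel":[[0,0,-0.15],[0,0,-0.3],[0,0,-0.45],[0,0,-0.6],[0,0,-0.6]],"turn":[[0,0,0],[0,0,0],[0,0,0],[0,0,0],[0,0,0]],"gripper":[0.6,0.6,0.6,0.6,0.6]}' 40
```

```text
clock: 16.25
position: [0.5234, 0.005, 0.0265]
tool_rot: [-3.139, 0.001, 1.341]
force: [-0.2, -0.7, 0.5]
grip_width: 0.0483
finger_force: 41.7
clock: 16.75
position: [0.524, 0.0044, 0.0226]
tool_rot: [-3.141, -0.0, 1.339]
force: [-4.0, 1.8, 0.6]
grip_width: 0.048
finger_force: 41.9
```

The -4 N force in x shows the plate's end just brushing the rail, so it is already nearly flush. I'll seat it, release and clear.

```bash
python3 -m crank '{"travel":[[-0.05,0.01,-0.05],[-0.1,0.02,-0.1],[-0.1,0.02,-0.15],[-0.1,0.02,-0.15],[-0.1,0.02,-0.15]],"turn":[[0,0,0],[0,0,0],[0,0,0],[0,0,0],[0,0,0]],"gripper":[0.6,0.6,0.6,0.6,0.6]}' 40
```

```text
clock: 17.25
position: [0.524, 0.0042, 0.0213]
tool_rot: [3.14, -0.001, 1.339]
force: [-5.5, 1.1, 16.7]
grip_width: 0.0484
finger_force: 43.5
```

```bash
python3 -m crank '{"travel":[[0,0,0],[0,0,0],[0,0,0],[0,0,0],[0,0,0]],"turn":[[0,0,0],[0,0,0],[0,0,0],[0,0,0],[0,0,0]],"gripper":[0.3,0.3,0.1,0,0]}' 40
python3 -m crank '{"travel":[[0,0,2],[0,0,5],[-1,0.2,8],[-5,1.2,8],[-9.5,2.2,8]],"turn":[[0,0,0],[0,0,0],[0,0,0],[0,0,0],[0,0,0]],"gripper":[0,0.5,1,1,1]}' 40
python3 - <<'E'
from h import *
o=bot.observe();print(o["position"],J(o["position"]))
f=grab("top");im=f["pixels"];np.save("t8.npy",f,allow_pickle=True)
for x in(-24,-15,-5,10):
    print(x,[tuple(int(k) for k in im[tuple(np.round(proj(f,[*(W(x-1.5,y-1.4)),.06])[::-1]).astype(int))]) for y in range(-9,46,3)])
for y in (-30,0,12,28):
    print(y,[tuple(int(k) for k in im[tuple(np.round(proj(f,[*(W(x-1.5,y-1.4)),.06])[::-1]).astype(int))]) for x in range(-39,31,3)])
E
```

```text
clock: 17.75
position: [0.5233, 0.0041, 0.0203]
tool_rot: [3.142, 0.0, 1.339]
force: [0.7, -0.0, 0.5]
grip_width: 0.0855
finger_force: 0.0
clock: 18.25
position: [0.428, 0.0263, 0.1009]
tool_rot: [3.14, -0.001, 1.339]
force: [-0.2, 1.3, -0.4]
grip_width: 0.0286
finger_force: 0.0
[0.42798971 0.0263105  0.10088007] [-99.90616123  28.91547519]
-24 [(89, 38, 33), (68, 69, 57), (83, 91, 75), (88, 94, 78), (86, 92, 75), (86, 91, 76), (86, 91, 75), (86, 92, 75), (85, 91, 75), (84, 90, 74), (87, 92, 78), (85, 91, 75), (74, 77, 66), (62, 67, 55), (71, 77, 64), (77, 81, 68), (75, 80, 66), (70, 74, 60), (69, 75, 62)]
-15 [(141, 39, 37), (81, 73, 58), (79, 87, 72), (81, 87, 72), (83, 88, 71), (79, 85, 71), (79, 84, 71), (81, 86, 72), (81, 86, 72), (76, 81, 67), (77, 83, 69), (74, 79, 66), (84, 77, 61), (117, 84, 56), (124, 86, 55), (110, 79, 53), (70, 55, 39), (26, 26, 24), (27, 26, 27)]
-5 [(125, 47, 38), (90, 59, 41), (80, 72, 53), (104, 80, 56), (95, 75, 55), (91, 73, 53), (101, 79, 58), (121, 84, 55), (112, 82, 56), (95, 76, 55), (80, 68, 51), (88, 64, 42), (114, 78, 51), (130, 90, 59), (132
[... 1095 characters left out ...]
 (84, 92, 75), (86, 91, 75), (87, 93, 77), (87, 92, 76), (86, 92, 75), (86, 91, 75), (82, 87, 73), (81, 86, 72), (74, 79, 66), (77, 77, 62), (101, 79, 58), (121, 84, 55), (127, 87, 54), (128, 88, 56), (132, 90, 57), (132, 92, 59), (128, 87, 56), (131, 90, 58), (125, 84, 51), (125, 86, 55), (129, 107, 91), (150, 143, 136), (156, 150, 139)]
28 [(68, 72, 60), (65, 70, 57), (65, 69, 57), (65, 70, 57), (74, 79, 65), (74, 77, 66), (66, 70, 57), (76, 71, 56), (84, 77, 61), (110, 81, 55), (124, 86, 56), (114, 78, 51), (125, 85, 54), (124, 85, 52), (125, 85, 53), (112, 75, 48), (125, 85, 54), (126, 87, 56), (129, 88, 55), (109, 72, 44), (119, 81, 52), (136, 109, 89), (145, 137, 128), (156, 150, 142)]
```

Plate2 is in place at y 24..36. Now the taps. I'll go beside the block on the -x side with closed fingers and touch down on the base to find the true tip height.

```bash
python3 -m crank '{"travel":[[1.7,-3.4,0],[3.5,-6.88,-1],[3.5,-6.88,-4],[3.5,-6.88,-7],[3.5,-6.88,-7.5]],"turn":[[0,0,0],[0,0,0],[0,0,0],[0,0,0],[0,0,0]],"gripper":[1,1,1,1,1]}' 40
python3 -m crank '{"travel":[[0,0,-0.3],[0,0,-0.6],[0,0,-0.9],[0,0,-1.1],[0,0,-1.1]],"turn":[[0,0,0],[0,0,0],[0,0,0],[0,0,0],[0,0,0]],"gripper":[1,1,1,1,1]}' 40
```

```text
clock: 18.8
position: [0.4618, -0.0429, 0.0232]
tool_rot: [-3.138, 0.001, 1.339]
force: [0.3, -0.8, 0.7]
grip_width: -0.0001
finger_force: 0.0
clock: 19.3
position: [0.4634, -0.0425, 0.0146]
tool_rot: [3.141, -0.0, 1.339]
force: [-0.5, 0.2, -0.2]
grip_width: 0.0001
finger_force: 0.0
```

```bash
python3 -m crank '{"travel":[[0,0,-0.1],[0,0,-0.2],[0,0,-0.3],[0,0,-0.4],[0,0,-0.4]],"turn":[[0,0,0],[0,0,0],[0,0,0],[0,0,0],[0,0,0]],"gripper":[1,1,1,1,1]}' 40
```

```text
clock: 19.8
position: [0.4632, -0.0426, 0.0103]
tool_rot: [-3.141, 0.0, 1.339]
force: [0.2, 0.5, 0.2]
grip_width: -0.0
finger_force: 0.0
```

```bash
python3 -m crank '{"travel":[[0,0,-0.1],[0,0,-0.2],[0,0,-0.2],[0,0,-0.2],[0,0,-0.2]],"turn":[[0,0,0],[0,0,0],[0,0,0],[0,0,0],[0,0,0]],"gripper":[1,1,1,1,1]}' 40
```

```text
clock: 20.3
position: [0.4632, -0.0426, 0.0084]
tool_rot: [-3.142, 0.0, 1.339]
force: [-0.4, 0.5, -0.0]
grip_width: 0.0004
finger_force: 0.0
```

```bash
python3 -m crank '{"travel":[[0,0,-0.1],[0,0,-0.2],[0,0,-0.2],[0,0,-0.2],[0,0,-0.2]],"turn":[[0,0,0],[0,0,0],[0,0,0],[0,0,0],[0,0,0]],"gripper":[1,1,1,1,1]}' 40 | grep -E "pos|force: \["
```

```text
position: [0.4632, -0.0426, 0.0064]
force: [0.1, 0.8, -0.2]
```

```bash
python3 -m crank '{"travel":[[0,0,-0.1],[0,0,-0.2],[0,0,-0.2],[0,0,-0.2],[0,0,-0.2]],"turn":[[0,0,0],[0,0,0],[0,0,0],[0,0,0],[0,0,0]],"gripper":[1,1,1,1,1]}' 40 | grep -E "pos|force: \["
```

```text
position: [0.4633, -0.0427, 0.0044]
force: [0.2, -0.1, -0.4]
```

```bash
python3 -m crank '{"travel":[[0,0,-0.1],[0,0,-0.2],[0,0,-0.2],[0,0,-0.2],[0,0,-0.2]],"turn":[[0,0,0],[0,0,0],[0,0,0],[0,0,0],[0,0,0]],"gripper":[1,1,1,1,1]}' 40 | grep -E "pos|force: \["
```

```text
position: [0.4633, -0.0426, 0.0024]
force: [0.2, 0.4, 1.3]
```

```bash
python3 -m crank '{"travel":[[0,0,-0.1],[0,0,-0.2],[0,0,-0.2],[0,0,-0.2],[0,0,-0.2]],"turn":[[0,0,0],[0,0,0],[0,0,0],[0,0,0],[0,0,0]],"gripper":[1,1,1,1,1]}' 40 | grep -E "pos|force: \["
python3 - <<'E'
from h import *
o=bot.observe();p=o["position"]
fs=grab("scene");ft=grab("top")
u,v=proj(fs,p).astype(int);a=cv2.resize(fs["pixels"][v-45:v+25,u-35:u+35,::-1],(400,400),interpolation=cv2.INTER_CUBIC)
u2,v2=proj(ft,p).astype(int);b=cv2.resize(ft["pixels"][v2-40:v2+40,u2-40:u2+40,::-1],(400,400),interpolation=cv2.INTER_CUBIC)
cv2.imwrite("pics/tap.png",np.hstack([a,b]))
print((u,v),(u2,v2))
E
```

```text
position: [0.4633, -0.0427, 0.0004]
force: [-0.6, -0.5, 0.4]
(np.int64(234), np.int64(194)) (np.int64(262), np.int64(225))
```

View pics/tap.png

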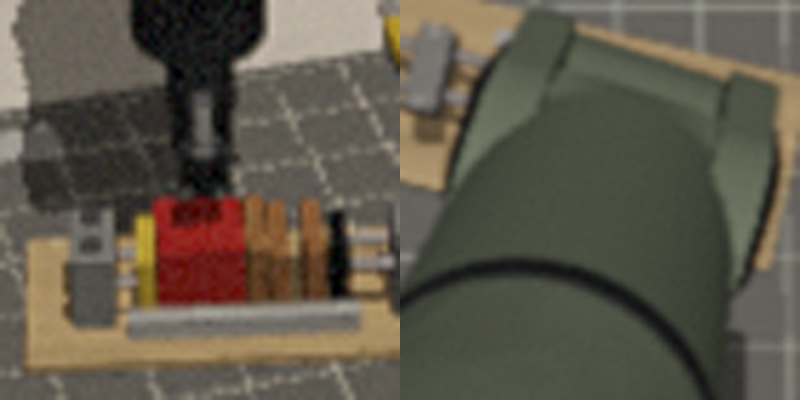

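The last picture shows the fingers dropping behind the block, with plates 0 and 1 together, plate2 next to the black pad, and everything upright. I'll go slightly lower and push towards the rail.

```bash
python3 -m crank '{"travel":[[0,0,-0.2],[0.1,-0.02,-0.2],[0.2,-0.05,-0.2],[0.3,-0.07,-0.2],[0.39,-0.09,-0.2]],"turn":[[0,0,0],[0,0,0],[0,0,0],[0,0,0],[0,0,0]],"gripper":[1,1,1,1,1]}' 40 | grep -E "pos|force: \["
```

```text
position: [0.4673, -0.0436, -0.0016]
force: [0.0, -0.7, -0.1]
```

```bash
python3 -m crank '{"travel":[[0.1,-0.02,0],[0.2,-0.05,0],[0.3,-0.07,0],[0.39,-0.09,0],[0.39,-0.09,0]],"turn":[[0,0,0],[0,0,0],[0,0,0],[0,0,0],[0,0,0]],"gripper":[1,1,1,1,1]}' 40 | grep -E "pos|force: \["
```

```text
position: [0.4712, -0.0445, -0.0016]
force: [-0.6, 0.1, 0.9]
```

```bash
cat > chk.py <<'E'
from h import *
def red(f):
    h=cv2.cvtColor(f["pixels"],cv2.COLOR_RGB2HSV).astype(int)
    m=(((h[...,0]<6)|(h[...,0]>172))&(h[...,1]>150)&(h[...,2]>60))
    m[:175]=0;m[215:]=0;m[:,:218]=0;m[:,250:]=0;v,u=np.nonzero(m);return len(u),u.mean().round(2),v.mean().round(2),v.max(),m[:,226:242].sum(0).tolist()
def pl(f):
    b=brown(f)[183:202,241:262];return b.sum(0).tolist(),[int(np.nonzero(b[:,i])[0].max()+183) if b[:,i].any() else 0 for i in range(b.shape[1])]
o=bot.observe();print(J(o["position"]).round(1),(o["force"][:2]@np.c_[XD,YD]).round(2),o["force"][2].round(2))
f=grab("scene");print(red(f),pl(f))
E
python3 -c "
from chk import *
f=np.load('s5.npy',allow_pickle=True).item();print('before',red(f),pl(f))"
python3 -m crank '{"travel":[[0.1,-0.02,0],[0.2,-0.05,0],[0.29,-0.07,0],[0.29,-0.07,0],[0.29,-0.07,0]],"turn":[[0,0,0],[0,0,0],[0,0,0],[0,0,0],[0,0,0]],"gripper":[1,1,1,1,1]}' 40 | grep -E "pos|force: \["; python3 chk.py
```

```text
[-41.6 -30. ] [-0.63 -0.  ] 0.87
(256, np.float64(233.88), np.float64(192.93), np.int64(201), [3, 17, 17, 16, 17, 17, 17, 17, 17, 17, 17, 17, 18, 18, 18, 13]) ([3, 19, 19, 19, 18, 18, 18, 17, 13, 3, 15, 17, 17, 17, 14, 3, 0, 0, 0, 5, 4], [186, 201, 201, 201, 201, 201, 201, 200, 201, 200, 200, 200, 200, 200, 200, 199, 0, 0, 0, 200, 200])
before (274, np.float64(233.83), np.float64(192.39), np.int64(201), [4, 18, 18, 18, 18, 18, 18, 19, 18, 19, 18, 18, 18, 18, 18, 16]) ([1, 19, 19, 19, 14, 8, 8, 9, 9, 7, 4, 6, 2, 5, 6, 6, 0, 0, 0, 5, 3], [184, 201, 201, 201, 200, 200, 200, 200, 200, 200, 186, 200, 200, 200, 200, 200, 0, 0, 0, 200, 200])
position: [0.4721, -0.0449, -0.0018]
force: [-11.7, 2.6, 9.7]
[-40.6 -30.2] [-12.03  -0.14] 9.69
(256, np.float64(233.92), np.float64(192.89), np.int64(201), [2, 17, 17, 17, 17, 17, 16, 17, 17, 17, 17, 17, 18, 18, 18, 14]) ([4, 18, 19, 19, 17, 18, 17, 18, 13, 6, 14, 17, 17, 17, 14, 4, 0, 0, 0, 4, 4], [187, 201, 201, 201, 201, 201, 200, 201, 201, 199, 200, 200, 200, 200, 200, 200, 0, 0, 0, 200, 200])
```

There is firm contact at x=-40.6, so the block is apparently against the rail. I'll back off, check from the top, and go to plates 0 and 1.

```bash
python3 -m crank '{"travel":[[-0.5,0.12,0],[-1.2,0.3,0],[-0.8,1.9,0],[-0.37,3.73,0],[-0.37,3.73,0]],"turn":[[0,0,0],[0,0,0],[0,0,0],[0,0,0],[0,0,0]],"gripper":[1,1,1,1,1]}' 40 | grep -E "pos|force: \["; python3 chk.py
python3 -m crank '{"travel":[[0.2,-0.05,0],[0.4,-0.09,0],[0.6,-0.14,0],[0.68,-0.16,0],[0.68,-0.16,0]],"turn":[[0,0,0],[0,0,0],[0,0,0],[0,0,0],[0,0,0]],"gripper":[1,1,1,1,1]}' 40 | grep -E "pos|force: \["; python3 chk.py
```

```text
position: [0.4707, -0.0055, -0.0017]
force: [-0.5, -0.0, 0.3]
[-51.    7.8] [-0.48 -0.15] 0.34
(264, np.float64(233.83), np.float64(192.67), np.int64(201), [3, 17, 17, 18, 18, 18, 18, 17, 18, 17, 18, 18, 18, 18, 18, 13]) ([3, 19, 19, 19, 17, 16, 18, 16, 13, 6, 15, 17, 17, 17, 13, 5, 0, 0, 0, 3, 2], [188, 201, 201, 201, 201, 200, 201, 200, 201, 199, 200, 200, 200, 200, 200, 200, 0, 0, 0, 199, 199])
position: [0.4772, -0.0097, -0.0016]
force: [-0.6, -0.2, -0.6]
[-43.7   5.2] [-0.53 -0.29] -0.63
(257, np.float64(233.76), np.float64(192.84), np.int64(201), [3, 17, 17, 18, 18, 17, 17, 16, 18, 17, 17, 18, 18, 18, 16, 12]) ([2, 18, 18, 18, 17, 16, 18, 18, 13, 6, 14, 17, 17, 17, 14, 3, 0, 0, 0, 5, 2], [188, 201, 201, 201, 201, 200, 201, 201, 201, 200, 200, 200, 200, 200, 200, 199, 0, 0, 0, 200, 199])
```

```bash
python3 -m crank '{"travel":[[0.1,-0.02,0],[0.2,-0.05,0],[0.25,-0.06,0],[0.3,-0.07,0],[0.3,-0.07,0]],"turn":[[0,0,0],[0,0,0],[0,0,0],[0,0,0],[0,0,0]],"gripper":[1,1,1,1,1]}' 40 | grep -E "pos|force: \["; python3 chk.py
```

```text
position: [0.4801, -0.0102, -0.0016]
force: [0.4, 0.4, -0.0]
[-40.8   5.4] [0.33 0.54] -0.01
(259, np.float64(233.81), np.float64(192.83), np.int64(201), [3, 17, 17, 18, 17, 18, 17, 17, 17, 17, 17, 18, 18, 18, 18, 12]) ([2, 18, 18, 18, 17, 17, 18, 17, 12, 6, 13, 17, 17, 17, 13, 5, 0, 0, 0, 5, 3], [188, 201, 201, 201, 201, 200, 201, 201, 200, 200, 200, 200, 200, 200, 200, 200, 0, 0, 0, 200, 199])
```

```bash
python3 -m crank '{"travel":[[0.05,-0.01,0],[0.1,-0.02,0],[0.15,-0.03,0],[0.15,-0.03,0],[0.15,-0.03,0]],"turn":[[0,0,0],[0,0,0],[0,0,0],[0,0,0],[0,0,0]],"gripper":[1,1,1,1,1]}' 40 | grep -E "pos|force: \["; python3 chk.py
```

```text
position: [0.4804, -0.0103, -0.0017]
force: [-7.0, 1.5, 6.2]
[-40.5   5.4] [-7.13 -0.19] 6.19
(262, np.float64(233.89), np.float64(192.76), np.int64(201), [2, 17, 17, 18, 18, 17, 17, 18, 18, 17, 17, 18, 18, 18, 17, 15]) ([1, 17, 18, 17, 17, 16, 17, 17, 13, 4, 15, 17, 17, 17, 13, 4, 0, 0, 0, 4, 3], [185, 201, 201, 201, 201, 200, 201, 201, 201, 200, 200, 200, 200, 200, 200, 200, 0, 0, 0, 200, 200])
```

Both pushes end at the same x (-40.5), which fits the rail. Now plate2, then retreat and check from the top.

```bash
python3 -m crank '{"travel":[[-0.5,0.12,0],[-1,0.23,0],[-0.7,1.5,0],[-0.45,2.56,0],[-0.45,2.56,0]],"turn":[[0,0,0],[0,0,0],[0,0,0],[0,0,0],[0,0,0]],"gripper":[1,1,1,1,1]}' 40 | grep -E "pos|force: \["
python3 -m crank '{"travel":[[0.2,-0.05,0],[0.4,-0.09,0],[0.6,-0.14,0],[0.8,-0.19,0],[0.88,-0.21,0]],"turn":[[0,0,0],[0,0,0],[0,0,0],[0,0,0],[0,0,0]],"gripper":[1,1,1,1,1]}' 40 | grep -E "pos|force: \["; python3 chk.py
```

```text
position: [0.4777, 0.0174, -0.0016]
force: [0.4, 0.2, -0.2]
position: [0.4859, 0.0128, -0.0016]
force: [-3.3, 1.3, 2.9]
[-40.5  29.1] [-3.55  0.48] 2.9
(261, np.float64(233.89), np.float64(192.79), np.int64(201), [3, 17, 17, 17, 17, 17, 18, 17, 18, 17, 17, 18, 18, 18, 18, 14]) ([4, 18, 18, 18, 18, 18, 18, 18, 12, 9, 11, 17, 17, 17, 12, 4, 0, 0, 0, 4, 2], [187, 201, 201, 201, 201, 201, 201, 201, 201, 200, 200, 200, 200, 200, 200, 199, 0, 0, 0, 200, 200])
```

```bash
python3 -m crank '{"travel":[[-0.8,0.2,0],[-1.5,0.35,0],[-1.5,0.35,4],[-1.5,0.35,8],[-1,1.5,11.5]],"turn":[[0,0,0],[0,0,0],[0,0,0],[0,0,0],[0,0,0]],"gripper":[1,1,1,1,1]}' 40 | grep -E "pos|force: \["
python3 -m crank '{"travel":[[1,3.5,0],[3,7,0],[6,9.5,0],[8.07,10.79,0],[8.07,10.79,0]],"turn":[[0,0,0],[0,0,0],[0,0,0],[0,0,0],[0,0,0]],"gripper":[1,1,1,1,1]}' 40 | grep -E "pos|force: \["
python3 - <<'E'
from h import *
o=bot.observe();print(J(o["position"]))
f=grab("top");im=f["pixels"];np.save("t9.npy",f,allow_pickle=True)
hsv=cv2.cvtColor(im,cv2.COLOR_RGB2HSV).astype(int)
def prof(x=None,y=None):
    r=range(-60,48,3) if x is not None else range(-39,31,3)
    return [tuple(int(k) for k in im[tuple(np.round(proj(f,[*(W((x if x is not None else t)-1.5,(y if y is not None else t)-1.4)),.06])[::-1]).astype(int))]) for t in r]
print(prof(x=-5)[16:])
for y in(-30,-1,11,28): print(y,prof(y=y))
m=((hsv[...,0]<6)|(hsv[...,0]>172))&(hsv[...,1]>150)&(hsv[...,2]>100);m[:170]=0;m[245:]=0;m[:,:195]=0;m[:,312:]=0
v,u=np.nonzero(m);Q=np.array([J(ray(f,a,b,.06)) for a,b in zip(u,v)]);print("block",Q.mean(0))
b=brown(f);b[:195]=0;b[225:]=0;b[:,:238]=0;b[:,268:]=0
n,l,st,ce=cv2.connectedComponentsWithStats(b)
for i in range(1,n):
    if st[i,4]>8:
        v,u=np.nonzero(l==i);Q=np.array([J(ray(f,a,c,.06)) for a,c in zip(u,v)]);print(st[i],Q.mean(0).round(1))
E
```

```text
position: [0.4746, 0.0271, 0.1149]
force: [0.4, -0.3, -0.1]
position: [0.5577, 0.1383, 0.1129]
force: [-1.4, -0.0, -0.4]
[  0.51436623 167.82734903]
[(146, 43, 40), (129, 53, 39), (118, 77, 50), (131, 92, 60), (130, 90, 57), (115, 77, 49), (114, 77, 49), (132, 92, 60), (133, 93, 60), (125, 89, 58), (107, 82, 56), (89, 74, 52), (89, 65, 43), (115, 78, 49), (133, 92, 59), (135, 94, 61), (116, 81, 52), (74, 52, 32), (35, 28, 26), (28, 28, 31)]
-30 [(115, 97, 70), (89, 74, 53), (92, 77, 56), (95, 80, 58), (91, 77, 55), (118, 33, 28), (142, 37, 33), (147, 44, 40), (147, 42, 39), (147, 43, 38), (146, 41, 37), (146, 42, 38), (147, 43, 39), (147, 43, 39), (147, 42, 39), (148, 41, 39), (148, 43, 39), (146, 42, 39), (147, 42, 39), (145, 38, 35), (147, 39, 34), (145, 63, 59), (140, 117, 111), (153, 151, 144)]
-1 [(91, 76, 54), (91, 75, 53), (94, 79, 56), (95, 80, 57), (81, 66, 46), (89, 61, 40), (130, 89, 56), (136, 96, 61), (136, 97, 61), (136, 95, 62), (135, 94, 60), (131, 92, 60), (132, 93, 59), (130, 91, 58), (131, 92, 59), (127, 91, 58), (131, 92, 58), (132, 93, 60), (134, 93, 60), (129, 9
[... 175 characters left out ...]
8, 57), (140, 97, 60), (135, 93, 59), (135, 92, 59), (136, 95, 62), (136, 95, 61), (131, 91, 58), (131, 91, 59), (130, 90, 57), (135, 93, 59), (130, 90, 58), (131, 90, 58), (133, 90, 57), (132, 89, 56), (128, 86, 54), (125, 87, 57), (152, 146, 139), (161, 154, 143)]
28 [(133, 112, 82), (107, 89, 64), (96, 81, 58), (95, 79, 57), (90, 76, 54), (80, 59, 40), (113, 77, 48), (135, 93, 60), (121, 81, 50), (132, 91, 57), (131, 91, 57), (115, 78, 49), (126, 87, 54), (128, 88, 56), (128, 88, 56), (114, 78, 48), (127, 89, 56), (129, 89, 56), (132, 90, 58), (111, 74, 46), (123, 85, 56), (138, 111, 90), (149, 140, 132), (159, 153, 145)]
block [ -1.48790934 -32.11025213]
[241 195  21  22 292] [-3.8 13.8]
```

Everything is flush: block x ≈ 0 after the bias correction, and all +x edges line up. Now down behind the handle, then push.

```bash
python3 -m crank '{"travel":[[0,0,-2.5],[0,0,-5],[0,0,-7.5],[0,0,-9.3],[0,0,-9.3]],"turn":[[0,0,0],[0,0,0],[0,0,0],[0,0,0],[0,0,0]],"gripper":[1,1,1,1,1]}' 40 | grep -E "pos|force: \["
python3 -m crank '{"travel":[[-0.11,-0.49,0],[-0.23,-0.97,0],[-0.34,-1.46,0],[-0.46,-1.95,0],[-0.46,-1.95,0]],"turn":[[0,0,0],[0,0,0],[0,0,0],[0,0,0],[0,0,0]],"gripper":[1,1,1,1,1]}' 40 | grep -E "pos|force: \["
cat > fy.py <<'E'
from h import *
o=bot.observe();print(o["clock"],J(o["position"]).round(2),"Fxy jig",(o["force"][:2]@np.c_[XD,YD]).round(2))
E
python3 fy.py
```

```text
position: [0.5542, 0.1349, 0.0186]
force: [-0.9, -0.4, 0.8]
position: [0.5521, 0.1158, 0.0209]
force: [1.4, 1.5, 1.5]
29.3 [  0.28 144.6 ] Fxy jig [1.03 1.81]
```

```bash
python3 -m crank '{"travel":[[-0.02,-0.1,0],[-0.05,-0.2,0],[-0.07,-0.3,0],[-0.09,-0.39,0],[-0.09,-0.39,0]],"turn":[[0,0,0],[0,0,0],[0,0,0],[0,0,0],[0,0,0]],"gripper":[1,1,1,1,1]}' 40 >/dev/null; python3 fy.py
```

```text
29.8 [-1.000e-02  1.411e+02] Fxy jig [0.24 1.26]
```

```bash
python3 -m crank '{"travel":[[-0.01,-0.05,0],[-0.02,-0.1,0],[-0.04,-0.15,0],[-0.05,-0.19,0],[-0.05,-0.19,0]],"turn":[[0,0,0],[0,0,0],[0,0,0],[0,0,0],[0,0,0]],"gripper":[1,1,1,1,1]}' 40 >/dev/null; python3 fy.py
```

```text
30.3 [-2.0000e-02  1.3916e+02] Fxy jig [1.38 2.66]
```

```bash
python3 -m crank '{"travel":[[-0.01,-0.05,0],[-0.02,-0.1,0],[-0.04,-0.15,0],[-0.05,-0.19,0],[-0.05,-0.19,0]],"turn":[[0,0,0],[0,0,0],[0,0,0],[0,0,0],[0,0,0]],"gripper":[1,1,1,1,1]}' 40 >/dev/null; python3 fy.py
```

```text
30.8 [-6.0000e-02  1.3725e+02] Fxy jig [1.07 3.09]
```

```bash
python3 -m crank '{"travel":[[-0.01,-0.05,0],[-0.02,-0.1,0],[-0.04,-0.15,0],[-0.05,-0.19,0],[-0.05,-0.19,0]],"turn":[[0,0,0],[0,0,0],[0,0,0],[0,0,0],[0,0,0]],"gripper":[1,1,1,1,1]}' 40 >/dev/null; python3 fy.py
```

```text
31.3 [-3.0000e-02  1.3601e+02] Fxy jig [2.74 5.95]
```

```bash
python3 -m crank '{"travel":[[-0.01,-0.05,0],[-0.02,-0.1,0],[-0.04,-0.15,0],[-0.05,-0.2,0],[-0.05,-0.2,0]],"turn":[[0,0,0],[0,0,0],[0,0,0],[0,0,0],[0,0,0]],"gripper":[1,1,1,1,1]}' 40 >/dev/null; python3 fy.py
```

```text
31.8 [-8.0000e-02  1.3449e+02] Fxy jig [2.48 9.05]
```

```bash
python3 -m crank '{"travel":[[-0.01,-0.05,0],[-0.02,-0.1,0],[-0.04,-0.15,0],[-0.05,-0.2,0],[-0.05,-0.2,0]],"turn":[[0,0,0],[0,0,0],[0,0,0],[0,0,0],[0,0,0]],"gripper":[1,1,1,1,1]}' 40 >/dev/null; python3 fy.py
cat > buf.py <<'E'
from h import *
def yel(f):
    h=cv2.cvtColor(f["pixels"],cv2.COLOR_RGB2HSV).astype(int)
    m=(h[...,0]>20)&(h[...,0]<31)&(h[...,1]>130)&(h[...,2]>90);m[:200]=0;m[225:]=0;m[:,:270]=0;m[:,290:]=0
    v,u=np.nonzero(m);return len(u),np.mean([J(ray(f,a,b,.052)) for a,b in zip(u,v)],0).round(2)
def rd(f):
    h=cv2.cvtColor(f["pixels"],cv2.COLOR_RGB2HSV).astype(int)
    m=((h[...,0]<6)|(h[...,0]>172))&(h[...,1]>150)&(h[...,2]>100);m[:170]=0;m[245:]=0;m[:,:195]=0;m[:,312:]=0
    v,u=np.nonzero(m);return len(u),np.mean([J(ray(f,a,b,.06)) for a,b in zip(u,v)],0).round(2)
for k in("t9.npy",None):
    f=np.load(k,allow_pickle=True).item() if k else grab("top")
    print(k,"yellow",yel(f),"red",rd(f))
E
python3 buf.py
```

```text
32.3 [-6.0000e-02  1.3305e+02] Fxy jig [ 2.85 12.4 ]
t9.npy yellow (52, array([ -1.25, -63.66])) red (275, array([ -1.49, -32.11]))
None yellow (51, array([ -2.7 , -67.59])) red (274, array([ -1.73, -36.55]))
```

The buffer is in about 4.2 mm and the force is 12.4 N. I'll let it settle and verify before handing in.

```bash
python3 -m crank '{"travel":[[-0.01,-0.05,0],[-0.01,-0.05,0],[-0.01,-0.05,0],[-0.01,-0.05,0],[-0.01,-0.05,0]],"turn":[[0,0,0],[0,0,0],[0,0,0],[0,0,0],[0,0,0]],"gripper":[1,1,1,1,1]}' 40 >/dev/null; python3 fy.py; python3 buf.py
python3 - <<'E'
from h import *
f=grab("top");im=f["pixels"]
P=lambda x,y:tuple(int(k) for k in im[tuple(np.round(proj(f,[*(W(x-1.5,y-1.4)),.06])[::-1]).astype(int))])
print([P(-5,y) for y in range(-15,42,3)])
for y in(-4,8,20): print(y,[P(x,y) for x in range(-36,31,3)])
f0=np.load("top0.npy",allow_pickle=True).item()
for g in(f0,f):
    b=brown(g)[203:245,118:175];print(b.sum(),[int(k) for k in b.sum(0)])
E
```

```text
32.85 [-4.0000e-02  1.3269e+02] Fxy jig [ 2.64 14.29]
t9.npy yellow (52, array([ -1.25, -63.66])) red (275, array([ -1.49, -32.11]))
None yellow (52, array([ -2.76, -68.09])) red (278, array([ -1.58, -36.95]))
[(140, 48, 40), (123, 75, 49), (135, 96, 62), (139, 97, 64), (137, 97, 63), (129, 90, 59), (137, 96, 62), (138, 97, 62), (137, 98, 63), (126, 89, 57), (135, 93, 60), (140, 98, 65), (137, 96, 61), (110, 77, 51), (55, 41, 34), (35, 32, 31), (87, 74, 57), (145, 123, 89), (160, 136, 100)]
-4 [(93, 77, 56), (99, 83, 60), (97, 81, 59), (83, 66, 46), (103, 71, 44), (132, 92, 58), (142, 100, 65), (137, 95, 61), (135, 94, 60), (137, 95, 61), (139, 97, 64), (134, 93, 61), (131, 91, 59), (135, 93, 60), (138, 97, 62), (136, 96, 62), (134, 94, 59), (135, 95, 60), (135, 94, 60), (130, 89, 55), (133, 97, 72), (143, 130, 118), (160, 156, 148)]
8 [(94, 78, 57), (96, 80, 57), (98, 82, 60), (85, 67, 46), (104, 72, 45), (136, 94, 60), (143, 101, 65), (139, 98, 63), (134, 93, 59), (138, 98, 65), (137, 98, 63), (135, 93, 61), (131, 90, 58), (134, 93, 60), (134, 93, 60), (134, 94, 59), (133, 93, 59), (135, 93, 59), (129, 88, 55), (132, 90, 56), (131, 95, 70), (142, 129, 117), (159, 154, 147)]
20 [(118, 99, 71), (96, 79, 56), (96, 80, 58), (88, 72, 52), (113, 77, 50), (137, 95, 60), (143, 99, 64), (141, 98, 63), (138, 97, 62), (138, 96, 63), (137, 96, 61), (137, 93, 59), (133, 93, 60), (136, 94, 60), (138, 96, 61), (138, 96, 62), (136, 94, 60), (137, 95, 62), (134, 93, 59), (133, 91, 55), (133, 98, 72), (144, 131, 120), (158, 154, 147)]
295 [0, 0, 0, 0, 0, 0, 0, 8, 17, 18, 18, 15, 7, 0, 0, 6, 14, 18, 19, 18, 17, 10, 4, 0, 0, 12, 18, 19, 19, 19, 15, 4, 0, 0, 0, 0, 0, 0, 0, 0, 0, 0, 0, 0, 0, 0, 0, 0, 0, 0, 0, 0, 0, 0, 0, 0, 0]
23 [0, 0, 0, 0, 0, 0, 0, 6, 6, 6, 5, 0, 0, 0, 0, 0, 0, 0, 0, 0, 0, 0, 0, 0, 0, 0, 0, 0, 0, 0, 0, 0, 0, 0, 0, 0, 0, 0, 0, 0, 0, 0, 0, 0, 0, 0, 0, 0, 0, 0, 0, 0, 0, 0, 0, 0, 0]
```

```bash
python3 -c "
from workcell import bot
print(bot.job_done())"
```

```text
the job is handed in; nothing more can be done
None
```

I handed the job in with two plates from the rack added. The block and all three plates measured flush with the rail. The handle was still being pushed at about 14 N and the buffer was in about 4.7 mm. The hand-in gave no verdict, so I don't know whether it passed.

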